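# Skewer the washed cup spacers onto the storage rod and book them in

## Robot

A 6-joint arm with a two-finger parallel gripper is mounted at the origin on the work surface. World frame = base frame: x ahead of the robot, y to its left, z up, the work surface at z = 0. Lengths are in mm, angles in degrees, forces in N, time in s.
With the tool pointing down it reaches from about 350 to 850 mm from the base axis. Payload 8.1 kg.
Tool frame: the origin (TCP) lies midway between the tips of the shut fingers; the grasp point (between the pads) lies 19 mm behind it; z points along the fingers, y is the direction in which the jaws open and shut (so a half turn about z gives the same grasp; the last joint's range is limited). The gripper opens to 93 mm and grips with 3 to 60 N. Pads are 15 mm wide; open, the fingers measure 128 mm over their backs; the gripper's body (75 mm by 188 mm) begins 65 mm behind the grasp point.
Start: joints at [-82.185, 7.471, 85.268, -0, 87.261, -4.893], TCP at [132.012, -585.302, 218.635] pointing down, gripper open.
Joint ranges: [-169.43, 169.43], [-51.17, 129.36], [1.28, 143.12], [-76.62, 256.62], [0, 156.53], [-152.29, 152.29]. Speed limits (degrees/s): [136.94, 136.94, 159.86, 180, 180, 180].

## Interface

Orientations are given as [roll, pitch, yaw] about the fixed x, y, z axes, in that order (R = Rz(yaw) Ry(pitch) Rx(roll)).
In Python, from station import manip, vision gives the robot as it stands.
- The arm moves only by the tool move_arm, never from a script. Its argument "motion" is a list of rows, each an object with "slide": the shift along the world's x, y, z in mm, a list of three; "dr": the turn, a rotation vector about the world's x, y, z in rad, a list of three. A call has 1 to 8 rows; each row is the pose to reach, as a shift and turn from the pose commanded when the call began; what a row does not reach only later rows make up. A row lasts 1/10 s, in which the tool goes at most 50 mm and 8.59 degrees, less where a joint would pass 70% of its speed; a pose out of reach is approached as far as the arm can. A call with a gripper value outside its range is refused whole. "fingers" is the closure, from 0 (fully open) to 1 (shut), set as the call begins (left out, the last holds). The fingers move at their own pace and stop on an object; "force" is the grip in N (left out, the last holds). Time passes only in rows, so rows that repeat a pose let the fingers close. It gives the time, the measured TCP pose, the force and the opening at its end, in the units of the state.
- manip.observe(): the state, without advancing time (a new reading comes with each control period).
- vision.snapshot(name): name is "scene" or "top" or "wrist"; returns a dict with "image" (384x512x3 uint8, red, green, blue), "depth" (384x512 float32, mm along the optical axis (not along the pixel's ray), 0 where there is no reading), "fx", "fy", "cx", "cy" (pixels), "R" (3x3) and "t" (3): a world point X has camera coordinates R X + t. Camera axes: x right, y down, z forward; pixel columns grow to the right and rows downward; lengths in mm; the calibration is good to about 2 mm. A picture is of the moment at which its call begins.
- manip.hand_in(): hands the job in, once; it reports no verdict.
The state is a dict: "clock": time; "joints": joint angles; "joint_velocities": joint speeds; "effort": joint torques, N m; "eef_pos": TCP position; "orientation": TCP orientation; "contact_force": force on the tool from outside, world axes, zero at the start; "torque": the same for the moment, N m; "opening": finger opening in mm.
Only numpy, scipy, OpenCV 4.12 (cv2) and the standard library are available. Lean on these libraries where they do the work, as an engineer would, in place of code of your own. Each camera call takes 0.05 s, during which the arm holds its last target. There are 200 camera calls.

## Task

Washed spacer rings stand on edge in the two draining racks: take the storage rod by its handle from its stand, thread it level through every spacer in both racks so that you lift them all on it at once as one stack, and lay the loaded rod back in its stand, without touching the clean spacers with the fingers. Then book the set in: take the scanner and hold it still and square to the white barcode label, then to the yellow one, each time for two seconds with its window about 10 cm from the middle of the label, and lay it back, right way up, on the middle of its mat. Leave the two sample cups and the marker pen undisturbed.

Things in the scene. Friction and masses are not known exactly. Their poses are not given: they have to be found in the camera images.
- rod: storage rod: orange box handle 105 mm long (x -70 to +35 mm), 30 mm wide (y), 32 mm high (z), with a steel shaft 12 mm in diameter, round-ended, on its axis from x = +35 to +245 mm; 0.25 kg, centre of mass at about x = +13 mm. Origin on the axis, at the place to grip the handle; x points to the tip, z up. Starts lying in the stand; rings stop against the handle's front face
- stand: rod stand, fixed, base 320 x 80 mm; origin at the centre of its underside, x along the rod it carries (from handle to tip). A U cradle (40 mm wide inside, x -147 to -127 mm, floor 89 mm up, lips 109 mm up) carries the back of the handle and a V fork (x 138 to 146 mm) carries the shaft near its tip; rings hang free between
- stand_seat (a point): where the rod's origin is when the rod lies in its stand: 105 mm up, 85 mm behind the stand's origin
- rack_a: blue draining rack, fixed, base 115 x 86 mm; origin at the centre of its underside, x along the row of rings. Three slots at x = -24, 0, +24 mm (slots 0, 1, 2) hold rings upright with their centres 85 mm up (15 mm wide slots between low dividers, tops 62 mm up, outermost dividers end at x = +-40 mm). A ring lifts straight up and out. The -x end, towards the robot, is open for the rod to enter
- rack_b: green draining rack, fixed, base 115 x 86 mm; origin at the centre of its underside, x along the row of rings. Three slots at x = -24, 0, +24 mm (slots 0, 1, 2) hold rings upright with their centres 85 mm up (15 mm wide slots between low dividers, tops 62 mm up, outermost dividers end at x = +-40 mm). A ring lifts straight up and out. The -x end, towards the robot, is open for the rod to enter
- ring0: spacer ring standing on edge, 80 mm across, 12 mm thick, round through-hole 34 mm across, 25 g; origin at its centre, its x is the hole's axis (along the rack's x, either sense). If present it starts in slot 0 of rack_a; some rings are absent in each run (no reading)
- ring1: spacer ring standing on edge, 80 mm across, 12 mm thick, round through-hole 34 mm across, 25 g; origin at its centre, its x is the hole's axis (along the rack's x, either sense). If present it starts in slot 1 of rack_a; some rings are absent in each run (no reading)
- ring2: spacer ring standing on edge, 80 mm across, 12 mm thick, round through-hole 34 mm across, 25 g; origin at its centre, its x is the hole's axis (along the rack's x, either sense). If present it starts in slot 2 of rack_a; some rings are absent in each run (no reading)
- ring3: spacer ring standing on edge, 80 mm across, 12 mm thick, round through-hole 34 mm across, 25 g; origin at its centre, its x is the hole's axis (along the rack's x, either sense). If present it starts in slot 0 of rack_b; some rings are absent in each run (no reading)
- ring4: spacer ring standing on edge, 80 mm across, 12 mm thick, round through-hole 34 mm across, 25 g; origin at its centre, its x is the hole's axis (along the rack's x, either sense). If present it starts in slot 1 of rack_b; some rings are absent in each run (no reading)
- ring5: spacer ring standing on edge, 80 mm across, 12 mm thick, round through-hole 34 mm across, 25 g; origin at its centre, its x is the hole's axis (along the rack's x, either sense). If present it starts in slot 2 of rack_b; some rings are absent in each run (no reading)
- scanner: hand scanner lying on its mat, a bar 150 mm long (x -75 to +75 mm), 34 mm high, 40 mm wide at the grip (x -75 to +35 mm) and 58 mm wide at the head; 0.18 kg. Origin at its centre (17 mm above its underside); beam leaves along +x, z up. It may get knocked a few cm
- scanner_window (a point): middle of the red window at the scanner's front end, 75 mm ahead of the scanner's origin on its x axis; same axes as the scanner
- label: the set's label, a white plate 96 x 66 mm with a barcode, fixed on a grey sign, leaning back 20 degrees; origin at the middle of the printed face, 100 mm up. Its x points INTO the plate (a scanner that reads it has its own x along the label's x); y is level, z up along the plate
- label2: the shelf's label, a yellow plate 96 x 66 mm with a barcode, fixed on a grey sign, leaning back 20 degrees; origin at the middle of the printed face, 100 mm up. Its x points INTO the plate (a scanner that reads it has its own x along the label's x); y is level, z up along the plate
- mat: black rubber scanner mat, fixed, 220 x 150 x 3 mm; origin at the centre of its underside
- cup_a: frozen sample cup with lid, 72 mm across, 76 mm tall, leave alone; origin at the centre of its underside
- cup_b: the other sample cup, same size, leave alone
- marker: marker pen lying down, 135 mm long, 16 mm thick, grey with a red cap, leave alone; origin under its middle, x along it
Mind the look-alikes: they are no part of the job. There is more than one size of the scanner; the one meant has the size given above.

How it is judged:
By the outcome, as a careful person would: the job done as asked, in the order asked, and still so for the second after the job is handed in, with the robot touching nothing.
Of ring0, ring1, ring2, ring3, ring4, ring5 only 3 to 5 are there at a start; the rules pass over those that are not, and their reading is None.
At some moment in a run one of scanner may be knocked a few centimetres aside while the robot is not near it.
It also fails if it takes over 176 s, if anything falls off the work surface, if the arm or the gripper's body presses on something with over 40 N, if the wrist force passes 120 N, or if a joint passes its speed limit or range.

## Working session

There is one attempt and no reset: what is moved stays moved. The work goes in short steps, Python scripts to look and compute and a tool call to move; the robot and the scene stay as the last step left them, time stands still between calls to the robot, and variables do not carry over. Pictures are saved under pics/ and viewed, about 12 in all and at most 16, crops included, and the job is handed in when it is done.

Besides the shell and the picture viewer there is one more tool, called after ">>>" as name(argument=value, ...) on one line, values as JSON. move_arm: Moves the arm, as the interface text tells. Its arguments: {"type":"object","properties":{"motion":{"type":"array","items":{"type":"object","properties":{"slide":{"type":"array","items":{"type":"number"}},"dr":{"type":"array","items":{"type":"number"}}}}},"fingers":{"type":"number"},"force":{"type":"number"}},"required":["motion"]}

```bash
ls; mkdir -p pics
cat > h.py <<'E'
import numpy as np, cv2
from station import manip, vision
def snap(n):
    s=vision.snapshot(n); s['R']=np.array(s['R']); s['t']=np.array(s['t']); return s
def save(s,f): cv2.imwrite('pics/'+f, cv2.cvtColor(s['image'],cv2.COLOR_RGB2BGR))
def cloud(s):
    d=s['depth']; v,u=np.indices(d.shape)
    P=np.stack([(u-s['cx'])/s['fx']*d,(v-s['cy'])/s['fy']*d,d],-1)
    W=(P-s['t'])@s['R']; W[d==0]=np.nan; return W
def ray(s,u,v,z):
    c=-s['R'].T@s['t']; d=s['R'].T@np.array([(u-s['cx'])/s['fx'],(v-s['cy'])/s['fy'],1]); return c+d*(z-c[2])/d[2]
E
python3 - <<'E'
from h import *
import pickle
o=manip.observe(); print(o)
for n in ['scene','top']:
    s=snap(n); cv2.imwrite('pics/%s0.png'%n,cv2.resize(cv2.cvtColor(s['image'],cv2.COLOR_RGB2BGR),(800,600),interpolation=cv2.INTER_CUBIC)); pickle.dump(s,open(n+'0.pkl','wb'))
    print(n,s['fx'],s['cx'],s['cy'],-s['R'].T@s['t'],s['R'][2])
E
```

```text
pics
{'clock': 0.0, 'joints': array([-8.21832488e+01,  7.51452090e+00,  8.53302654e+01, -4.19356471e-06,
        8.72633022e+01, -4.89186398e+00]), 'joint_velocities': array([ 0.06703892,  0.01389615,  0.03969654,  0.04493161,  0.04547207,
       -0.03715157]), 'effort': array([ 1.83975135e-03, -5.59845757e+01, -4.91751122e+01,  7.68517354e-02,
        3.57935694e-02, -1.50328806e-04]), 'eef_pos': array([ 131.94908789, -584.70591743,  217.58414848]), 'orientation': array([-1.79892305e+02, -9.21311417e-03,  1.27086068e+01]), 'contact_force': array([-0.47300463, -0.21338551,  0.78256559]), 'torque': array([-0.02534939,  0.04365553, -0.01686613]), 'opening': 92.70522850368266}
scene 417.47350160991556 258.016184154349 190.53701893628465 [1407.54432521  332.75348731  791.58004977] [-0.77648682 -0.28157733 -0.56372194]
top 483.4072600680028 245.95432821169473 195.75315244524433 [ 169.74692947  -10.09497396 1578.83795416] [ 0.20566114 -0.01908015 -0.97843725]
```

View pics/scene0.png

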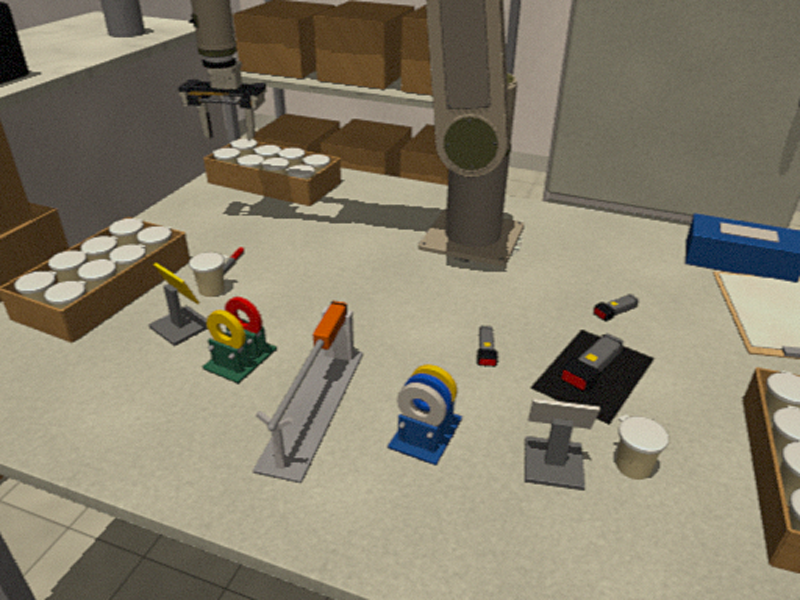

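View pics/top0.png

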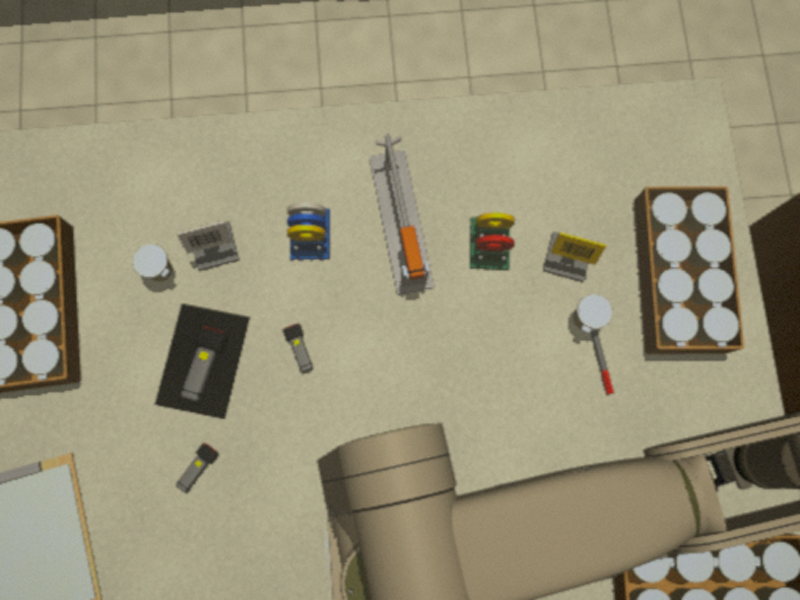

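The scene camera faces the robot; the top view has +x up and +y to the left. Rack A (blue) is at about (309,232) in top with rings yellow, blue and white. Rack B (green) is at (490,243) with red and yellow. The stand and rod run from (415,275) to (387,140), the white label is at (210,243), the yellow one at (577,248), and the mat with the large scanner is at (203,360). Now I'll measure these.

```bash
cat > m1.py <<'E'
from h import *
import pickle
def hsv(s): return cv2.cvtColor(s['image'],cv2.COLOR_RGB2HSV)
def box(s,name,u0,u1,v0,v1):  # coordinates in 800x600 view
    f=512/800
    m=np.zeros(s['depth'].shape,bool); m[int(v0*f):int(v1*f),int(u0*f):int(u1*f)]=1; return m
def rect(P):
    (c,wh,a)=cv2.minAreaRect(P[:,:2].astype(np.float32)); return np.round(c,1),np.round(wh,1),round(a,1)
t=pickle.load(open('top0.pkl','rb')); s=pickle.load(open('scene0.pkl','rb'))
Wt,Ws=cloud(t),cloud(s); Ht,Hs=hsv(t),hsv(s)
def show(n,W,m):
    P=W[m&~np.isnan(W[...,0])]
    if len(P)<5: print(n,'few',len(P)); return P
    print(n,len(P),'mean',P.mean(0).round(1),'rect',*rect(P),'z',np.percentile(P[:,2],[2,50,98]).round(1)); return P
def col(H,lo,hi,smin=90,vmin=40): return (H[...,0]>=lo)&(H[...,0]<=hi)&(H[...,1]>=smin)&(H[...,2]>=vmin)
print('table z', np.nanmedian(Wt[250:280,160:220,2]))
show('handle',Wt,box(t,0,380,450,215,300)&col(Ht,3,14,150))
P=show('handletop',Wt,box(t,0,380,450,215,300)&col(Ht,3,14,150)&(abs(Wt[...,2]-121)<6))
A=box(t,0,280,340,195,270); B=box(t,0,460,525,200,280)
for n,m,lo,hi in [('rackA',A,100,130),('rackB',B,60,90)]:
    mm=m&col(Ht,lo,hi,80,20); show(n+' base',Wt,mm&(Wt[...,2]<25)); 
for n,m,lo,hi in [('Ablue',A,100,130),('Ayel',A,18,35),('Bred',B,0,8),('Bred2',B,170,180),('Byel',B,18,35)]:
    show(n,Wt,m&col(Ht,lo,hi,100)&(Wt[...,2]>75))
P=show('A all hi',Wt,A&(Wt[...,2]>100)); print(np.histogram(P[:,0],bins=np.arange(560,760,6)))
P=show('B all hi',Wt,B&(Wt[...,2]>100)); print(np.histogram(P[:,0],bins=np.arange(560,760,6)))
show('shaft',Wt,box(t,0,370,420,130,225)&(Wt[...,2]>90))
show('mat',Wt,box(t,0,150,255,295,425)&(Ht[...,2]<60))
show('scanner',Wt,box(t,0,150,255,295,425)&(Wt[...,2]>20))
show('dec1',Wt,box(t,0,275,320,315,380)&(Wt[...,2]>12))
show('dec2',Wt,box(t,0,170,225,435,500)&(Wt[...,2]>12))
for n,b in [('lab1',(175,245,215,275)),('lab2',(540,610,225,285))]:
    P=show(n,Wt,box(t,0,*b)&(Wt[...,2]>75))
    c=P.mean(0); U,S,V=np.linalg.svd(P-c); print(' normal',V[2],'sing',S/len(P)**.5, 'axis',V[0])
show('cupA',Wt,box(t,0,120,180,235,290)&(Wt[...,2]>65)); show('cupB',Wt,box(t,0,570,620,285,335)&(Wt[...,2]>65))
E
python3 m1.py
```

```text
table z 1.6530169315923402
handle 272 mean [ 584.6 -101.2  122.1] rect [ 584.2 -101.7] [103.   29.3] 6.2 z [112.4 122.6 127.9]
handletop 245 mean [ 585.9 -101.2  122. ] rect [ 584.2 -101.7] [103.   29.3] 6.2 z [116.2 122.3 126.8]
rackA base 186 mean [646.8  94.5   9.4] rect [672.4 107.7] [ 81.8 110.9] 86.2 z [ 2.8  9.5 17.1]
rackB base 44 mean [ 617.5 -257.2    9.1] rect [ 619.7 -277.9] [ 75.6 108.7] 83.9 z [ 0.8  9.  15.9]
Ablue 103 mean [672.5 104.2 116.2] rect [673.3 105.6] [70.7 13.2] 86.2 z [ 94.6 117.8 128.5]
Ayel 152 mean [648.2 108.5 110.1] rect [655.5 109.6] [74.3 27. ] 89.1 z [ 76.3 114.  130.9]
Bred 156 mean [ 595.8 -272.9  108.6] rect [ 597.1 -273.9] [73.2 14.9] 81.9 z [ 77.3 112.8 127.8]
Bred2 few 0
Byel 156 mean [ 642.9 -279.   108.5] rect [ 644.3 -280.9] [76.6 15. ] 81.4 z [ 76.6 111.9 127.9]
A all hi 354 mean [672.8 108.7 116.5] rect [674.3 108.7] [77.  63.7] 86.4 z [100.9 117.2 129.5]
(array([ 0,  0,  0,  0,  0,  0,  0,  0,  0,  0,  0,  0,  0, 14, 63, 38,  5,
       11, 62, 35,  7,  9, 66, 36,  8,  0,  0,  0,  0,  0,  0,  0,  0]), array([560, 566, 572, 578, 584, 590,
[... 997 characters left out ...]
  23.4] rect [195.4 354.9] [91.1 99.4] 78.5 z [14.6 23.5 31. ]
lab1 425 mean [654.1 315.7 106.8] rect [654.3 316.6] [30.1 96.8] 11.1 z [ 76.5 107.7 134. ]
 normal [-0.92004149 -0.172913    0.35160313] sing [27.83334396 19.2712432   2.43980981] axis [-0.18370354  0.98297794  0.00271551]
lab2 420 mean [ 569.  -437.8  107.4] rect [ 569.4 -438.1] [95.5 30.5] 69.8 z [ 76.8 107.7 134.8]
 normal [ 0.87175579 -0.33297092 -0.35940535] sing [28.11707265 18.82745689  2.53118467] axis [-0.34710891 -0.93744841  0.02656849]
cupA 407 mean [620.6 434.1  77.2] rect [620.7 418.3] [110.8  72.4] 87.9 z [68.6 76.8 84.6]
cupB 410 mean [ 440.3 -460.9   76.6] rect [ 441.8 -461.3] [70.7 72.8] 15.4 z [69.8 76.7 83.2]
```

>>> move_arm(motion=[{"slide": [15, 15, 20], "dr": [0, 0, 0]}, {"slide": [40, 42, 40], "dr": [0, 0, 0]}, {"slide": [70, 74, 60], "dr": [0, 0, 0]}, {"slide": [102, 108, 80], "dr": [0, 0, 0]}, {"slide": [135, 142, 90], "dr": [0, 0, 0]}, {"slide": [168, 176, 100], "dr": [0, 0, 0]}, {"slide": [202, 210, 100], "dr": [0, 0, 0]}, {"slide": [235, 242, 100], "dr": [0, 0, 0]}], fingers=0)

```text
clock: 0.9
eef_pos: [368.1, -341.7, 318.9]
orientation: [180.0, -0.0, 12.7]
contact_force: [0.1, -0.9, 0.5]
opening: 92.7
```

>>> move_arm(motion=[{"slide": [33, 34, 0], "dr": [0, 0, -0.02]}, {"slide": [66, 68, 0], "dr": [0, 0, -0.04]}, {"slide": [99, 102, 0], "dr": [0, 0, -0.06]}, {"slide": [132, 136, 0], "dr": [0, 0, -0.08]}, {"slide": [165, 170, 0], "dr": [0, 0, -0.1]}, {"slide": [195, 202, 0], "dr": [0, 0, -0.113]}, {"slide": [220, 228, 0], "dr": [0, 0, -0.113]}, {"slide": [235, 243, 0], "dr": [0, 0, -0.113]}])

```text
clock: 1.7
eef_pos: [603.2, -97.6, 317.7]
orientation: [-179.9, 0.1, 6.4]
contact_force: [0.1, -0.3, -0.3]
opening: 93.2
```

Run:
```python
from h import *
import pickle
o=manip.observe(); print(o['clock'],o['eef_pos'],o['orientation'],o['joints'])
s=snap('wrist'); pickle.dump(s,open('w1.pkl','wb')); save(s,'w1.png')
print(-s['R'].T@s['t'],s['R'],s['fx'])
```

```text
1.7 [603.19309465 -97.62970364 317.65401465] [-1.79943933e+02  5.87608272e-02  6.36403212e+00] [-1.40202749e+01  8.20443994e+00  7.42412060e+01  3.23750997e-02
  9.76289628e+01  6.96199989e+01]
[684.95834926 -88.08046351 483.53985633] [[ 1.09782432e-01 -9.93955504e-01  5.23973411e-04]
 [-9.49189855e-01 -1.04681611e-01  2.96783389e-01]
 [-2.94934632e-01 -3.30789524e-02 -9.54944682e-01]] 290.12145431075686
```

View pics/w1.png

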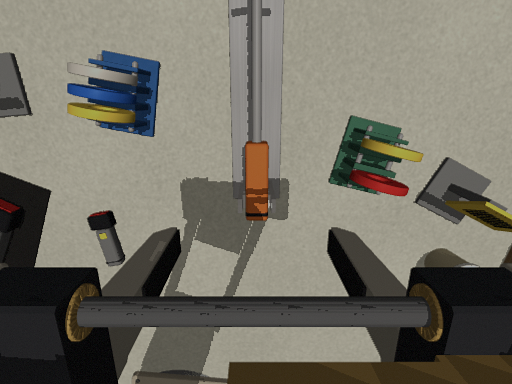

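The wrist view shows the rod handle at (256,180), the shaft running up along column 256, rack A and its three rings at (115,93), and rack B and its two rings at (375,155).

```bash
cat > m2.py <<'E'
from h import *
import pickle,sys
s=pickle.load(open(sys.argv[1],'rb')); W=cloud(s); H=cv2.cvtColor(s['image'],cv2.COLOR_RGB2HSV)
v,u=np.indices(s['depth'].shape)
def reg(u0,u1,v0,v1): return (u>=u0)&(u<u1)&(v>=v0)&(v<v1)
def col(lo,hi,smin=100,vmin=40): return (H[...,0]>=lo)&(H[...,0]<=hi)&(H[...,1]>=smin)&(H[...,2]>=vmin)
def ax(n,m):
    P=W[m&~np.isnan(W[...,0])]; c=np.median(P[:,:2],0)
    r=cv2.minAreaRect(P[:,:2].astype(np.float32)); l=cv2.fitLine(P[:,:2].astype(np.float32),cv2.DIST_HUBER,0,.01,.01).ravel()
    print(n,len(P),'rect',np.round(r[0],1),np.round(r[1],1),'line ang %.2f'%np.degrees(np.arctan2(l[1],l[0])),'pt',l[2:].round(1),'z',np.percentile(P[:,2],[2,50,98]).round(1)); return P
print('table',np.nanmedian(W[reg(180,220,60,160)][:,2]))
ax('handle top',reg(235,280,130,215)&col(3,14,150)&(W[...,2]>116))
ax('shaft',reg(235,280,0,135)&(abs(W[...,2]-109)<9))
A=reg(60,170,40,145);B=reg(320,430,105,200)
for n,m,lo,hi in [('Ayel',A,18,35),('Ablue',A,100,130),('Bred',B,0,8),('Byel',B,18,35)]: ax(n,m&col(lo,hi)&(W[...,2]>80))
ax('A all',A&(W[...,2]>80)); ax('B all',B&(W[...,2]>80))
ax('Abase',A&col(100,130)&(W[...,2]<30)); ax('Bbase',B&col(60,90,80,20)&(W[...,2]<30))
P=ax('Awhite',A&(H[...,1]<70)&(W[...,2]>80))
E
python3 m2.py w1.pkl; python3 -c "
from h import *
o=manip.observe();print(o['eef_pos'],o['orientation'])"
```

```text
table -0.2573547676166693
handle top 1569 rect [ 590.9 -102.1] [93.6 29.3] line ang 6.73 pt [ 593.  -101.6] z [117.9 120.6 122.3]
shaft 1331 rect [721.3 -87.4] [149.2  11.5] line ang 6.32 pt [725.5 -86.7] z [105.6 109.8 111.8]
Ayel 793 rect [650.6 106.6] [73.4 12.3] line ang 82.90 pt [651.7  99.9] z [ 83.3 116.  124. ]
Ablue 731 rect [674.3 102.3] [68.6 12.1] line ang 84.78 pt [674.4  95.8] z [ 85.5 117.5 124.2]
Bred 667 rect [ 597.9 -272.8] [75.1 12.3] line ang 85.88 pt [ 600.5 -267.3] z [ 83.8 115.6 124.7]
Byel 609 rect [ 645.2 -279.2] [75.7 12. ] line ang 82.46 pt [ 646.8 -269.4] z [ 85.7 118.3 124.6]
A all 2301 rect [674.6 106.7] [78.2 60.1] line ang -52.09 pt [676.2  95.2] z [ 84.4 117.3 124.2]
B all 1298 rect [ 621.4 -277.1] [77.6 60.1] line ang 21.21 pt [ 625.1 -265.7] z [ 84.1 116.8 124.6]
Abase 1846 rect [674.3 106.8] [ 84.9 114. ] line ang 6.45 pt [674.   83.8] z [ 4.8  7.6 14.8]
Bbase 1731 rect [ 620.9 -277.8] [ 84.2 112.7] line ang -24.96 pt [ 620.  -256.3] z [ 6.5  8.2 25.4]
Awhite 758 rect [695.  112.6] [41.3 90.3] line ang 86.66 pt [697.6  94.5] z [ 85.1 118.3 124.2]
[604.20955691 -96.02510677 317.20679465] [-1.79878336e+02  3.96849628e-02  6.43012928e+00]
```

```bash
cat >> m2.py <<'E'
for n,m in [('A all',A&(W[...,2]>80)),('B all',B&(W[...,2]>80)),('Abase',A&col(100,130)&(W[...,2]<30)),('Bbase',B&col(60,90,80,20)&(W[...,2]<30)),('h',reg(235,280,130,215)&col(3,14,150)&(W[...,2]>116)),('sh',reg(235,280,0,135)&(abs(W[...,2]-109)<9))]:
    P=W[m]; r=cv2.minAreaRect(P[:,:2].astype(np.float32)); print(n,r[2])
for k in range(3):
    o=manip.observe();print(o['clock'],o['eef_pos'],o['orientation'],o['joint_velocities'].round(2)); snap('wrist')
E
python3 m2.py w1.pkl | tail -9
```

```text
A all 85.34069061279297
B all 82.69397735595703
Abase 85.97175598144531
Bbase 82.33646392822266
h 6.203122138977051
sh 6.67809534072876
1.75 [604.20955691 -96.02510677 317.20679465] [-1.79878336e+02  3.96849628e-02  6.43012928e+00] [-2.72 -1.8   2.11 -0.49 -0.3  -3.67]
1.8 [603.03046906 -97.74641651 317.30527148] [-1.79925910e+02  8.47538639e-02  6.42824916e+00] [-2.87 -1.95  1.78 -1.23  0.57 -2.11]
1.85 [602.2068783  -99.19470788 317.57696682] [-1.79968774e+02  9.76660311e-02  6.36507700e+00] [-1.96 -1.51  1.07 -0.54  0.28 -0.72]
```

>>> move_arm(motion=[{"slide": [0, 0, -30], "dr": [0, 0, 0.003]}, {"slide": [0, 0, -75], "dr": [0, 0, 0.003]}, {"slide": [0, 0, -120], "dr": [0, 0, 0.003]}, {"slide": [0, 0, -165], "dr": [0, 0, 0.003]}, {"slide": [0, 0, -200], "dr": [0, 0, 0.003]}, {"slide": [0, 0, -222], "dr": [0, 0, 0.003]}, {"slide": [0, 0, -232.6], "dr": [0, 0, 0.003]}, {"slide": [0, 0, -232.6], "dr": [0, 0, 0.003]}])

```text
clock: 2.7
eef_pos: [600.4, -101.0, 84.6]
orientation: [-180.0, 0.2, 6.3]
contact_force: [-0.0, -0.4, 0.2]
opening: 93.0
```

>>> move_arm(motion=[{"slide": [0, 0, 0]}, {"slide": [0, 0, 0]}, {"slide": [0, 0, 0]}, {"slide": [0, 0, 0]}, {"slide": [0, 0, 0]}, {"slide": [0, 0, 0]}, {"slide": [0, 0, 0]}, {"slide": [0, 0, 0]}], fingers=1, force=50)

```text
$.motion[0]: bad value
```

>>> move_arm(motion=[{"slide": [0, 0, 0], "dr": [0, 0, 0]}, {"slide": [0, 0, 0], "dr": [0, 0, 0]}, {"slide": [0, 0, 0], "dr": [0, 0, 0]}, {"slide": [0, 0, 0], "dr": [0, 0, 0]}, {"slide": [0, 0, 0], "dr": [0, 0, 0]}, {"slide": [0, 0, 0], "dr": [0, 0, 0]}, {"slide": [0, 0, 0], "dr": [0, 0, 0]}, {"slide": [0, 0, 0], "dr": [0, 0, 0]}], fingers=1, force=50)

```text
clock: 3.5
eef_pos: [602.0, -100.3, 86.0]
orientation: [-180.0, 0.0, 6.4]
contact_force: [0.8, 0.4, 0.9]
opening: 34.0
```

>>> move_arm(motion=[{"slide": [0, 0, 0], "dr": [0, 0, 0]}, {"slide": [0, 0, 0], "dr": [0, 0, 0]}, {"slide": [0, 0, 5], "dr": [0, 0, 0]}, {"slide": [0, 0, 20], "dr": [0, 0, 0]}, {"slide": [0, 0, 40], "dr": [0, 0, 0]}, {"slide": [0, 0, 60], "dr": [0, 0, 0]}, {"slide": [0, 0, 75], "dr": [0, 0, 0]}, {"slide": [0, 0, 80], "dr": [0, 0, 0]}])

```text
clock: 4.3
eef_pos: [603.3, -100.6, 169.2]
orientation: [179.9, -0.2, 6.4]
contact_force: [0.6, 0.5, -2.1]
opening: 29.9
```

>>> move_arm(motion=[{"slide": [-15, 15, 0], "dr": [0, 0, -0.01]}, {"slide": [-45, 45, 0], "dr": [0, 0, -0.03]}, {"slide": [-79, 79, 0], "dr": [0, 0, -0.06]}, {"slide": [-113, 113, 0], "dr": [0, 0, -0.1]}, {"slide": [-147, 147, 0], "dr": [0, 0, -0.13]}, {"slide": [-181, 182, 0], "dr": [0, 0, -0.16]}, {"slide": [-210, 212, 0], "dr": [0, 0, -0.185]}, {"slide": [-227, 229.1, 0], "dr": [0, 0, -0.185]}])

```text
clock: 5.1
eef_pos: [372.6, 130.4, 165.5]
orientation: [-180.0, 0.1, -4.2]
contact_force: [0.8, -0.1, -2.8]
opening: 29.7
```

>>> move_arm(motion=[{"slide": [0, 0, -10], "dr": [0, 0, 0]}, {"slide": [0, 0, -30], "dr": [0, 0, 0]}, {"slide": [0, 0, -50], "dr": [0, 0, 0]}, {"slide": [0, 0, -70], "dr": [0, 0, 0]}, {"slide": [0, 0, -85], "dr": [0, 0, 0]}, {"slide": [0, 0, -100], "dr": [0, 0, 0]}, {"slide": [0, 0, -100], "dr": [0, 0, 0]}, {"slide": [0, 0, -100], "dr": [0, 0, 0]}])

```text
clock: 5.9
eef_pos: [374.8, 128.4, 65.8]
orientation: [180.0, 0.1, -4.2]
contact_force: [-0.2, -1.0, -2.6]
opening: 29.7
```

Run:
```python
from h import *
import pickle
o=manip.observe(); print(o['clock'],o['eef_pos'],o['orientation'],o['opening'],o['contact_force'])
for n in ['wrist','scene','top']:
    s=snap(n); pickle.dump(s,open(n+'2.pkl','wb')); save(s,n+'2.png')
```

```text
5.9 [374.75211483 128.38557105  65.79005944] [ 1.79972809e+02  6.90171941e-02 -4.21471412e+00] 29.709034957954668 [-0.23332745 -0.99864767 -2.62566539]
```

View pics/wrist2.png

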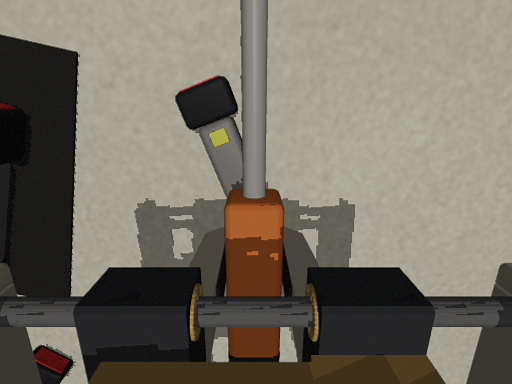

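The rod sits straight in the grip, with the shaft running up column 255 above the decoy scanner. Next I check the shaft line against the ring holes.

```bash
cat > m3.py <<'E'
from h import *
import pickle,sys
s=pickle.load(open(sys.argv[1],'rb')); W=cloud(s)
m=np.zeros(W.shape[:2],bool); m[0:170,235:275]=1; m&=(W[...,2]>70)
P=W[m]; 
# crest of shaft per x-bin
a,b=np.polyfit(P[:,0],P[:,1],1); print('n',len(P),'yaw',np.degrees(np.arctan(a)),'y at 374.4',a*374.4+b,'at 674.4',a*674.4+b)
for x in np.arange(P[:,0].min(),P[:,0].max(),25):
    q=P[(P[:,0]>=x)&(P[:,0]<x+25)]
    if len(q)>8: print(round(x+12),len(q),'ztop',np.percentile(q[:,2],95).round(1),'y',((q[:,1].min()+q[:,1].max())/2).round(1))
E
python3 m3.py wrist2.pkl
python3 - <<'E'
import sys; sys.argv=['']
exec(open('m1.py').read().split("t=pickle")[0])
t=pickle.load(open('top2.pkl','rb')); W=cloud(t)
d=np.array([np.cos(np.radians(-4.2)),np.sin(np.radians(-4.2))]);c=np.array([674.4,106.8])
L=(W[...,:2]-c)@d; Y=(W[...,:2]-c)@np.array([-d[1],d[0]])
m=(abs(Y)<60)&(abs(L)<45)&(W[...,2]>70)
P=np.c_[L[m],Y[m],W[...,2][m]-1.7]
for k in(-24,0,24):
    q=P[abs(P[:,0]-k)<8]; 
    # circle fit y,z of outer edge (upper half)
    A=np.c_[2*q[:,1],2*q[:,2],np.ones(len(q))]; r=np.linalg.lstsq(A,(q[:,1:]**2).sum(1),rcond=None)[0]; print(k,len(q),'y,z centre',r[:2],'R',np.sqrt(r[2]+r[0]**2+r[1]**2),'ymid',(q[:,1].min()+q[:,1].max())/2,'L',np.median(q[:,0]))
m=(abs(Y)<30)&(L<-30)&(L>-200)&(W[...,2]>70); print('shaft top cam n',m.sum(),'Ymean',np.median(Y[m]),'z',np.percentile(W[...,2][m]-1.7,[50,90]),'Lmax',L[m].max())
E
```

```text
n 4285 yaw -4.311561567895254 y at 374.4 128.79568021552498 at 674.4 106.17768750595516
436 1170 ztop 91.2 y 124.3
461 1432 ztop 91.2 y 122.2
486 1673 ztop 91.3 y 120.4
511 10 ztop 88.7 y 119.3
-24 185 y,z centre [ 2.2201542 94.5228098] R 29.577457501059946 ymid 2.690960334411514 L -27.562696127158794
0 159 y,z centre [ 2.55117717 93.47307031] R 30.27082005917704 ymid 3.100528742586306 L -3.4576002483394763
24 169 y,z centre [ 2.05408778 94.34420815] R 29.842347732759123 ymid 2.9021959327514537 L 20.781266455234785
shaft top cam n 129 Ymean 0.6014214808606285 z [90.95769563 96.62661853] Lmax -30.0375261359339
```

>>> move_arm(motion=[{"slide": [6, 0.6, 0], "dr": [0, 0, 0]}, {"slide": [16, 0, 0], "dr": [0, 0, 0]}, {"slide": [32, -1.2, 0], "dr": [0, 0, 0]}, {"slide": [50, -2.6, 0], "dr": [0, 0, 0]}, {"slide": [68, -3.9, 0], "dr": [0, 0, 0]}, {"slide": [86, -5.2, 0], "dr": [0, 0, 0]}, {"slide": [104, -6.6, 0], "dr": [0, 0, 0]}, {"slide": [120, -7.8, 0], "dr": [0, 0, 0]}])

```text
clock: 6.85
eef_pos: [496.7, 121.0, 66.5]
orientation: [-180.0, -0.1, -4.2]
contact_force: [-0.5, 0.2, -2.8]
opening: 29.3
```

>>> move_arm(motion=[{"slide": [18, -1.3, 0], "dr": [0, 0, 0]}, {"slide": [36, -2.6, 0], "dr": [0, 0, 0]}, {"slide": [54, -4, 0], "dr": [0, 0, 0]}, {"slide": [72, -5.3, 0], "dr": [0, 0, 0]}, {"slide": [88, -6.5, 0], "dr": [0, 0, 0]}, {"slide": [100, -7.3, 0], "dr": [0, 0, 0]}, {"slide": [106, -7.8, 0], "dr": [0, 0, 0]}, {"slide": [107, -7.9, 0], "dr": [0, 0, 0]}])

```text
clock: 7.65
eef_pos: [602.8, 113.0, 66.1]
orientation: [-180.0, -0.0, -4.2]
contact_force: [0.3, -0.4, -2.9]
opening: 29.9
```

Run:
```python
from h import *
import pickle
o=manip.observe(); print(o['clock'],o['eef_pos'],o['orientation'],o['opening'],o['contact_force'])
for n in ['wrist','scene','top']:
    s=snap(n); pickle.dump(s,open(n+'3.pkl','wb')); save(s,n+'3.png')
i=cv2.imread('pics/scene3.png'); j=cv2.imread('pics/wrist3.png'); c=cv2.resize(i[140:330,150:400],(500,380)); cv2.imwrite('pics/c3.png',np.vstack([c,cv2.resize(j[:220],(500,215))]))
```

```text
7.65 [602.84809592 113.01236392  66.12047699] [-1.79997459e+02 -2.96818254e-02 -4.20148224e+00] 29.86711872526981 [ 0.25971526 -0.38021432 -2.94292618]
```

View pics/c3.png

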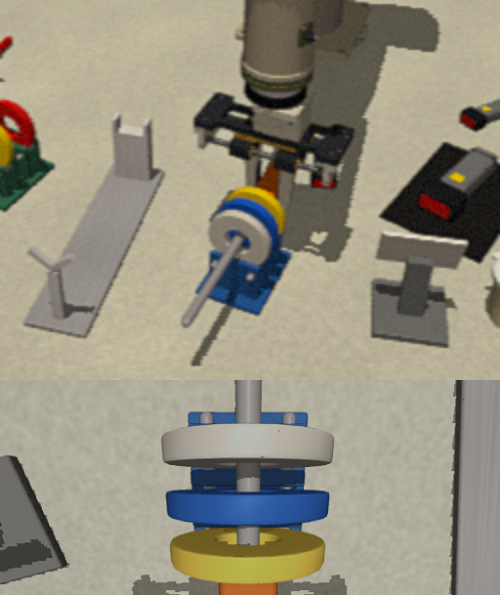

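>>> move_arm(motion=[{"slide": [0, 0, 4], "dr": [0, 0, 0]}, {"slide": [0, 0, 10], "dr": [0, 0, 0]}, {"slide": [0, 0, 16], "dr": [0, 0, 0]}, {"slide": [0, 0, 30], "dr": [0, 0, 0]}, {"slide": [0, 0, 50], "dr": [0, 0, 0]}, {"slide": [0, 0, 72], "dr": [0, 0, 0]}, {"slide": [0, 0, 94], "dr": [0, 0, 0]}, {"slide": [0, 0, 110], "dr": [0, 0, 0]}])

```text
clock: 8.6
eef_pos: [602.8, 113.2, 179.1]
orientation: [-180.0, -0.2, -4.2]
contact_force: [0.3, -0.2, -3.5]
opening: 29.7
```

Run:
```python
from h import *
import pickle
o=manip.observe(); print(o['clock'],o['eef_pos'],o['orientation'],o['opening'],o['contact_force'])
for n in ['wrist','scene']:
    s=snap(n); pickle.dump(s,open(n+'4.pkl','wb')); save(s,n+'4.png')
i=cv2.imread('pics/scene4.png'); j=cv2.imread('pics/wrist4.png'); c=cv2.resize(i[100:290,150:400],(500,380)); cv2.imwrite('pics/c4.png',np.vstack([c,cv2.resize(j[:220],(500,215))]))
```

```text
8.6 [602.79212661 113.20197957 179.13780681] [-1.79970364e+02 -1.62668216e-01 -4.19306942e+00] 29.74674144393993 [ 0.27804985 -0.19429444 -3.54576738]
```

View pics/c4.png

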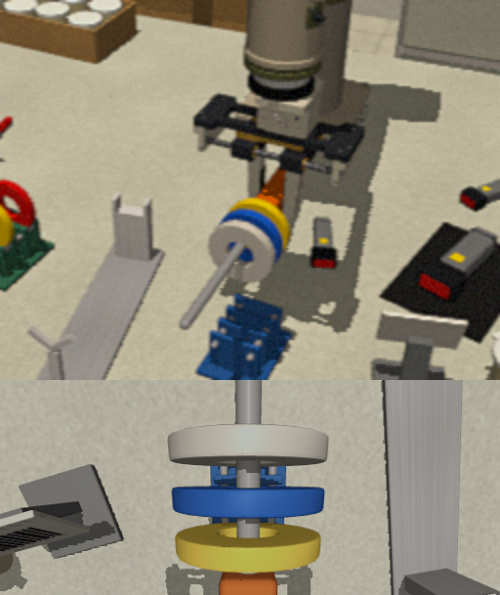

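Yellow, blue and white hang on the rod and rack A is empty. Next I transfer to rack B.

>>> move_arm(motion=[{"slide": [-5, -6, 0], "dr": [0, 0, 0]}, {"slide": [-15, -19, 0], "dr": [0, 0, -0.004]}, {"slide": [-31, -39, 0], "dr": [0, 0, -0.008]}, {"slide": [-50, -63, 0], "dr": [0, 0, -0.014]}, {"slide": [-71, -89, 0], "dr": [0, 0, -0.02]}, {"slide": [-93, -117, 0], "dr": [0, 0, -0.025]}, {"slide": [-116, -146, 0], "dr": [0, 0, -0.03]}, {"slide": [-139, -175, 0], "dr": [0, 0, -0.035]}])

```text
clock: 9.5
eef_pos: [460.5, -62.8, 174.0]
orientation: [-180.0, 0.2, -6.2]
contact_force: [0.8, -0.6, -3.8]
opening: 29.7
```

>>> move_arm(motion=[{"slide": [-23, -29, 0], "dr": [0, 0, -0.005]}, {"slide": [-46, -58, 0], "dr": [0, 0, -0.01]}, {"slide": [-67, -85, 0], "dr": [0, 0, -0.015]}, {"slide": [-88, -111, 0], "dr": [0, 0, -0.02]}, {"slide": [-107, -135, 0], "dr": [0, 0, -0.023]}, {"slide": [-123, -156, 0], "dr": [0, 0, -0.023]}, {"slide": [-134, -170, 0], "dr": [0, 0, -0.023]}, {"slide": [-139, -176.3, 0], "dr": [0, 0, -0.023]}])

```text
clock: 10.3
eef_pos: [322.0, -238.7, 174.4]
orientation: [-179.9, 0.1, -7.6]
contact_force: [-0.0, 0.0, -3.3]
opening: 29.7
```

>>> move_arm(motion=[{"slide": [0, 0, -8], "dr": [0, 0, 0]}, {"slide": [0, 0, -24], "dr": [0, 0, 0]}, {"slide": [0, 0, -44], "dr": [0, 0, 0]}, {"slide": [0, 0, -66], "dr": [0, 0, 0]}, {"slide": [0, 0, -88], "dr": [0, 0, 0]}, {"slide": [0, 0, -103], "dr": [0, 0, 0]}, {"slide": [0, 0, -110], "dr": [0, 0, 0]}, {"slide": [0, 0, -110], "dr": [0, 0, 0]}])

```text
clock: 11.1
eef_pos: [323.4, -236.7, 64.4]
orientation: [-179.9, 0.1, -7.5]
contact_force: [-0.1, 0.5, -3.5]
opening: 29.5
```

```bash
cat > m4.py <<'E'
from h import *
import pickle
o=manip.observe(); print(o['clock'],o['eef_pos'],o['orientation'],o['opening'],o['contact_force'])
for n in ['wrist','scene','top']:
    s=snap(n); pickle.dump(s,open(n+'5.pkl','wb')); save(s,n+'5.png')
# in rod frame
p=o['eef_pos']; a=np.radians(o['orientation'][2]); d=np.array([np.cos(a),np.sin(a)]); n=np.array([-d[1],d[0]])
for nm,off in (('wrist',0.),('top',1.7)):
    W=cloud(pickle.load(open(nm+'5.pkl','rb'))); L=(W[...,:2]-p[:2])@d; Y=(W[...,:2]-p[:2])@n; Z=W[...,2]-off
    m=(abs(Y)<9)&(L>105)&(L<250)&(Z>70)&(Z<110); print(nm,'shaft',m.sum(), 'Y',np.polyfit(L[m],Y[m],1) if m.sum()>20 else '', 'ztop',np.percentile(Z[m],90) if m.sum() else '')
    m=(abs(Y)<45)&(L>30)&(L<250)&(Z>98); h,e=np.histogram(L[m],bins=np.arange(30,250,4)); print(' rings on rod L',[(int(b),int(c)) for b,c in zip(e,h) if c>5])
    for c in (276,324):
        m=(abs(Y)<60)&(abs(L-c)<10)&(Z>75); print(' ringB',c,m.sum(),'L',np.median(L[m]),'Ymid',(Y[m].min()+Y[m].max())/2 if m.sum() else '',np.percentile(Z[m],98) if m.sum() else '')
E
python3 m4.py
```

```text
11.1 [ 323.39438751 -236.65806903   64.41190883] [-1.79881698e+02  1.39712649e-01 -7.46493927e+00] 29.546190122244223 [-0.14155052  0.54123837 -3.49883575]
wrist shaft 1191 Y [-0.02388089  2.78816052] ztop 89.34316189309924
 rings on rod L [(30, 5029), (34, 9730), (42, 623), (46, 1115), (50, 1182), (54, 889), (66, 859), (70, 1325), (74, 1402), (78, 386), (90, 1363), (94, 1608), (98, 1621), (102, 300)]
 ringB 276 0 L nan Ymid  
 ringB 324 0 L nan Ymid  
top shaft 144 Y [-0.00989095  3.07123408] ztop 94.16119206080171
 rings on rod L [(30, 47), (34, 38), (38, 39), (42, 31), (46, 29), (50, 31), (54, 17), (58, 14), (62, 14), (66, 8), (98, 8)]
 ringB 276 161 L 273.406534915303 Ymid -0.6340864135662763 127.61560804387092
 ringB 324 166 L 321.1454081870691 Ymid -0.7473796603167209 125.30404612403355
  return _methods._mean(a, axis=axis, dtype=dtype,
  ret = ret.dtype.type(ret / rcount)
```

View pics/wrist5.png

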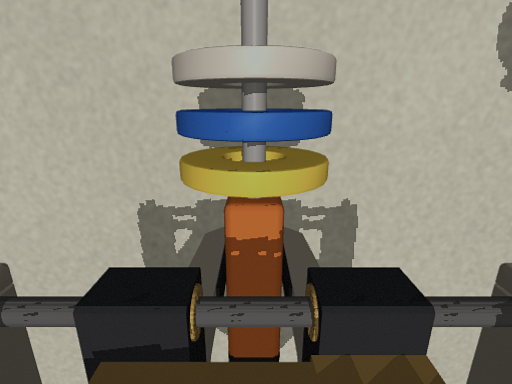

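>>> move_arm(motion=[{"slide": [3, -0.4, 0.5], "dr": [0, 0, 0]}, {"slide": [9, -1.2, 0.5], "dr": [0, 0, 0]}, {"slide": [18, -2.4, 0.5], "dr": [0, 0, 0]}, {"slide": [28, -3.7, 0.5], "dr": [0, 0, 0]}, {"slide": [38, -5, 0.5], "dr": [0, 0, 0]}, {"slide": [48, -6.3, 0.5], "dr": [0, 0, 0]}, {"slide": [58, -7.6, 0.5], "dr": [0, 0, 0]}, {"slide": [68, -9, 0.5], "dr": [0, 0, 0]}])

```text
clock: 12.05
eef_pos: [392.9, -247.2, 66.4]
orientation: [-180.0, 0.0, -7.5]
contact_force: [0.8, -0.3, -3.0]
opening: 29.7
```

>>> move_arm(motion=[{"slide": [10, -1.3, 0], "dr": [0, 0, 0]}, {"slide": [20, -2.6, 0], "dr": [0, 0, 0]}, {"slide": [30, -3.9, 0], "dr": [0, 0, 0]}, {"slide": [40, -5.2, 0], "dr": [0, 0, 0]}, {"slide": [50, -6.6, 0], "dr": [0, 0, 0]}, {"slide": [60, -7.9, 0], "dr": [0, 0, 0]}, {"slide": [67, -8.8, 0], "dr": [0, 0, 0]}, {"slide": [70, -9.2, 0], "dr": [0, 0, 0]}])

```text
clock: 12.85
eef_pos: [462.8, -256.5, 66.6]
orientation: [180.0, -0.0, -7.5]
contact_force: [0.1, 0.0, -3.5]
opening: 29.5
```

```bash
cat > v.py <<'E'
from h import *
import pickle,sys
k,r0,c0,f=sys.argv[1],int(sys.argv[2]),int(sys.argv[3]),sys.argv[4]
o=manip.observe(); print(o['clock'],o['eef_pos'],o['orientation'],o['opening'],o['contact_force'])
I={}
for n in ['wrist','scene']:
    s=snap(n); pickle.dump(s,open(n+k+'.pkl','wb')); I[n]=cv2.cvtColor(s['image'],cv2.COLOR_RGB2BGR)
c=cv2.resize(I['scene'][r0:r0+190,c0:c0+250],(500,380)); cv2.imwrite('pics/'+f,np.vstack([c,cv2.resize(I['wrist'][:220],(500,215))]))
E
python3 v.py 6 130 80 c6.png
```

```text
12.85 [ 462.77295385 -256.47763264   66.55062975] [ 1.79999989e+02 -6.44311226e-03 -7.50188985e+00] 29.48025005855652 [ 0.05439542  0.03987982 -3.4816434 ]
```

View pics/c6.png

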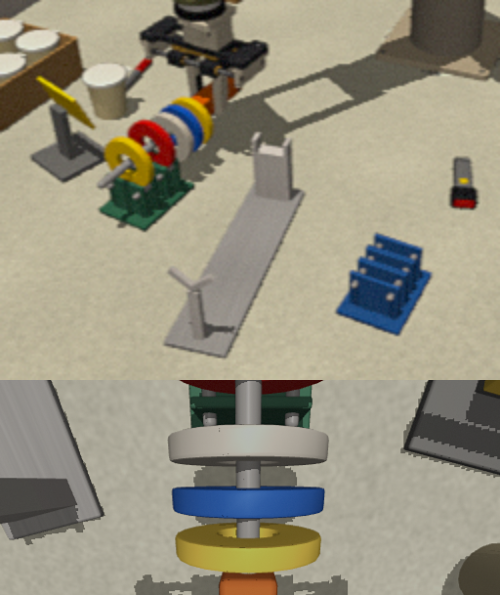

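>>> move_arm(motion=[{"slide": [0, 0, 4], "dr": [0, 0, 0]}, {"slide": [0, 0, 10], "dr": [0, 0, 0]}, {"slide": [0, 0, 16], "dr": [0, 0, 0]}, {"slide": [0, 0, 28], "dr": [0, 0, 0]}, {"slide": [0, 0, 46], "dr": [0, 0, 0]}, {"slide": [0, 0, 68], "dr": [0, 0, 0]}, {"slide": [0, 0, 90], "dr": [0, 0, 0]}, {"slide": [0, 0, 110], "dr": [0, 0, 0]}], fingers=1, force=60)

```text
clock: 13.75
eef_pos: [462.1, -256.6, 178.8]
orientation: [180.0, -0.1, -7.5]
contact_force: [0.4, 0.4, -4.5]
opening: 29.6
```

>>> move_arm(motion=[{"slide": [3, 3, 6], "dr": [0, 0, 0.005]}, {"slide": [9, 10, 10], "dr": [0, 0, 0.02]}, {"slide": [18, 20, 10], "dr": [0, 0, 0.04]}, {"slide": [29, 32, 10], "dr": [0, 0, 0.06]}, {"slide": [40, 45, 10], "dr": [0, 0, 0.08]}, {"slide": [51, 57, 10], "dr": [0, 0, 0.1]}, {"slide": [62, 69, 10], "dr": [0, 0, 0.12]}, {"slide": [73, 81, 10], "dr": [0, 0, 0.14]}])

```text
clock: 14.55
eef_pos: [535.8, -173.9, 185.9]
orientation: [-180.0, 0.0, 0.6]
contact_force: [0.3, -0.5, -3.3]
opening: 30.1
```

>>> move_arm(motion=[{"slide": [11, 12, 0], "dr": [0, 0, 0.02]}, {"slide": [22, 25, 0], "dr": [0, 0, 0.04]}, {"slide": [33, 38, 0], "dr": [0, 0, 0.06]}, {"slide": [43, 50, 0], "dr": [0, 0, 0.08]}, {"slide": [53, 61, 0], "dr": [0, 0, 0.095]}, {"slide": [61, 69, 0], "dr": [0, 0, 0.103]}, {"slide": [66, 74, 0], "dr": [0, 0, 0.103]}, {"slide": [67, 75.1, 0], "dr": [0, 0, 0.103]}])

```text
clock: 15.35
eef_pos: [602.5, -99.8, 186.4]
orientation: [-180.0, 0.0, 6.4]
contact_force: [0.1, -0.0, -3.9]
opening: 29.4
```

```bash
python3 v.py 7 100 130 c7.png
python3 - <<'E'
from h import *
import pickle
snap('top')
o=manip.observe(); p=o['eef_pos']; a=np.radians(o['orientation'][2]); d=np.array([np.cos(a),np.sin(a)]); n=np.array([-d[1],d[0]])
print(p,o['orientation'])
W=cloud(pickle.load(open('wrist7.pkl','rb'))); L=(W[...,:2]-p[:2])@d; Y=(W[...,:2]-p[:2])@n; Z=W[...,2]
m=(abs(Y)<12)&(L>40)&(L<250)&(Z>170)&(Z<210)
for x in range(40,250,10):
    q=m&(L>=x)&(L<x+10)
    if q.sum()>8: print(x,q.sum(),'ztop',np.percentile(Z[q],95).round(1),'y',np.median(Y[q]).round(1))
E
```

```text
15.35 [602.49412333 -99.75400521 186.40693788] [-1.79995399e+02  6.21641473e-03  6.43001845e+00] 29.447717954593088 [ 0.05476127 -0.00879392 -3.92517963]
[ 601.8122213  -100.67130909  186.47906776] [1.79989835e+02 1.96256507e-02 6.38097118e+00]
40 11 ztop 179.9 y 9.4
50 312 ztop 209.8 y -3.4
60 102 ztop 209.9 y -1.4
70 34 ztop 209.0 y -0.8
80 245 ztop 209.9 y 0.1
90 125 ztop 209.8 y -2.6
100 60 ztop 209.9 y 4.2
110 283 ztop 209.9 y -0.2
120 167 ztop 209.9 y -1.5
130 185 ztop 181.3 y -7.2
```

View pics/c7.png

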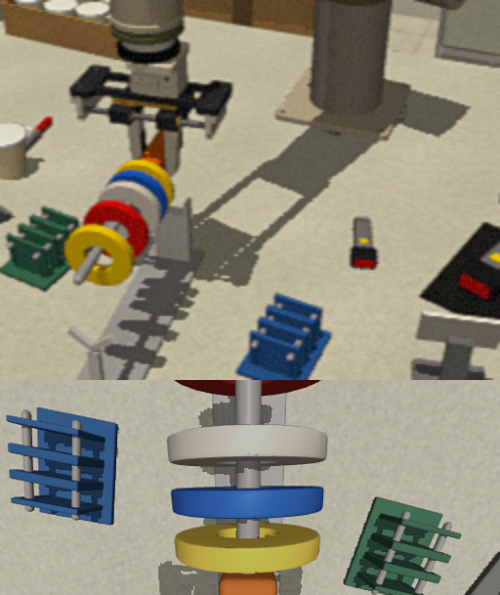

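All five rings are on the rod and both racks are empty. Next I lower it into the stand.

>>> move_arm(motion=[{"slide": [0, 0, -8], "dr": [0, 0, 0]}, {"slide": [0, 0, -22], "dr": [0, 0, 0]}, {"slide": [0, 0, -40], "dr": [0, 0, 0]}, {"slide": [0, 0, -58], "dr": [0, 0, 0]}, {"slide": [0, 0, -74], "dr": [0, 0, 0]}, {"slide": [0, 0, -86], "dr": [0, 0, 0]}, {"slide": [0, 0, -92], "dr": [0, 0, 0]}, {"slide": [0, 0, -94], "dr": [0, 0, 0]}])

```text
clock: 16.3
eef_pos: [601.5, -100.2, 91.6]
orientation: [-180.0, 0.1, 6.4]
contact_force: [0.4, 0.8, -2.5]
opening: 29.8
```

>>> move_arm(motion=[{"slide": [0, 0, -1], "dr": [0, 0, 0]}, {"slide": [0, 0, -2.5], "dr": [0, 0, 0]}, {"slide": [0, 0, -4], "dr": [0, 0, 0]}, {"slide": [0, 0, -5.5], "dr": [0, 0, 0]}, {"slide": [0, 0, -6.5], "dr": [0, 0, 0]}, {"slide": [0, 0, -6.5], "dr": [0, 0, 0]}, {"slide": [0, 0, -6.5], "dr": [0, 0, 0]}, {"slide": [0, 0, -6.5], "dr": [0, 0, 0]}])

```text
clock: 17.1
eef_pos: [602.1, -100.3, 86.1]
orientation: [180.0, -0.0, 6.4]
contact_force: [-0.2, -0.5, -3.9]
opening: 29.6
```

```bash
python3 v.py 8 130 130 c8.png
```

```text
17.1 [ 602.0747821  -100.33070424   86.14125753] [ 1.79993778e+02 -8.25759217e-03  6.40801713e+00] 29.57074154520062 [-0.18366306 -0.48886661 -3.86330904]
```

View pics/c8.png

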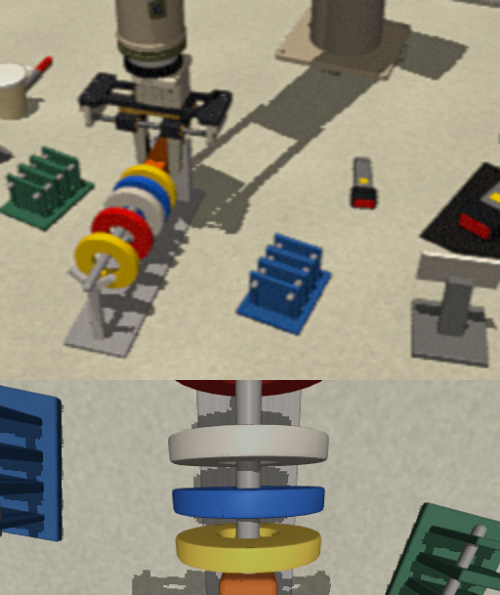

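The wrist still carries the weight and the shaft lies over the fork, so I lower it a little more.

>>> move_arm(motion=[{"slide": [0, 0, -0.5], "dr": [0, 0, 0]}, {"slide": [0, 0, -1], "dr": [0, 0, 0]}, {"slide": [0, 0, -1], "dr": [0, 0, 0]}, {"slide": [0, 0, -1], "dr": [0, 0, 0]}])

```text
clock: 17.6
eef_pos: [602.2, -100.3, 85.9]
orientation: [180.0, -0.0, 6.4]
contact_force: [-4.9, 0.9, 5.6]
opening: 29.4
```

>>> move_arm(motion=[{"slide": [0, 0, 0], "dr": [0, 0, 0]}, {"slide": [0, 0, 0], "dr": [0, 0, 0]}, {"slide": [0, 0, 0], "dr": [0, 0, 0]}, {"slide": [0, 0, 0], "dr": [0, 0, 0]}, {"slide": [0, 0, 0], "dr": [0, 0, 0]}, {"slide": [0, 0, 0], "dr": [0, 0, 0]}, {"slide": [0, 0, 0], "dr": [0, 0, 0]}, {"slide": [0, 0, 0], "dr": [0, 0, 0]}], fingers=0)

```text
clock: 18.4
eef_pos: [602.0, -100.3, 85.0]
orientation: [-180.0, -0.0, 6.4]
contact_force: [0.4, 0.1, 0.4]
opening: 89.2
```

>>> move_arm(motion=[{"slide": [0, 0, 8], "dr": [0, 0, 0]}, {"slide": [0, 0, 25], "dr": [0, 0, 0]}, {"slide": [0, 0, 55], "dr": [0, 0, 0]}, {"slide": [0, 0, 95], "dr": [0, 0, 0]}, {"slide": [0, 0, 140], "dr": [0, 0, 0]}, {"slide": [0, 0, 185], "dr": [0, 0, 0]}, {"slide": [0, 0, 225], "dr": [0, 0, 0]}, {"slide": [0, 0, 245], "dr": [0, 0, 0]}])

```text
clock: 19.2
eef_pos: [603.1, -100.5, 337.5]
orientation: [179.8, -0.5, 6.4]
contact_force: [-0.3, 0.8, -0.3]
opening: 93.0
```

```bash
python3 v.py 9 130 130 c9.png
```

```text
19.2 [ 603.11498573 -100.53043042  337.48514153] [179.82767587  -0.4549477    6.41007557] 93.03598380485936 [-0.33285209  0.84451635 -0.30389869]
```

View pics/c9.png

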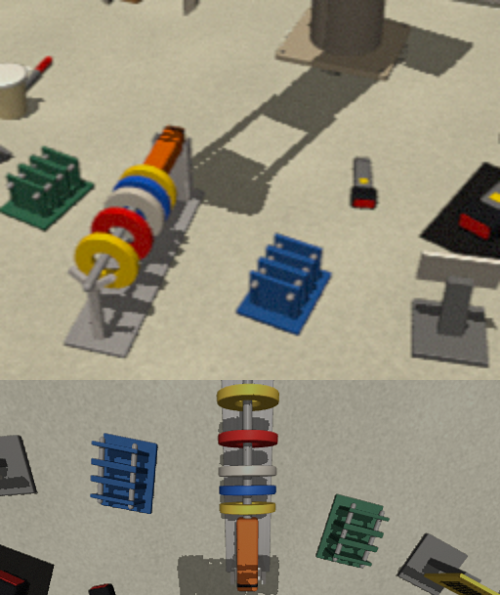

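The loaded rod lies in its stand with all five rings. Now for the scanner.

>>> move_arm(motion=[{"slide": [-5, 11, 0], "dr": [0, 0, -0.01]}, {"slide": [-15, 33, 0], "dr": [0, 0, -0.03]}, {"slide": [-30, 66, 0], "dr": [0, 0, -0.06]}, {"slide": [-46, 102, 0], "dr": [0, 0, -0.09]}, {"slide": [-62, 138, 0], "dr": [0, 0, -0.12]}, {"slide": [-78, 173, 0], "dr": [0, 0, -0.15]}, {"slide": [-94, 208, 0], "dr": [0, 0, -0.18]}, {"slide": [-110, 243, 0], "dr": [0, 0, -0.21]}])

```text
clock: 20.1
eef_pos: [489.7, 144.3, 327.9]
orientation: [180.0, 0.2, -5.7]
contact_force: [-0.0, 1.4, -0.7]
opening: 93.0
```

>>> move_arm(motion=[{"slide": [-16, 35, 0], "dr": [0, 0, -0.03]}, {"slide": [-32, 70, 0], "dr": [0, 0, -0.06]}, {"slide": [-48, 105, 0], "dr": [0, 0, -0.09]}, {"slide": [-62, 138, 0], "dr": [0, 0, -0.12]}, {"slide": [-75, 166, 0], "dr": [0, 0, -0.15]}, {"slide": [-85, 188, 0], "dr": [0, 0, -0.164]}, {"slide": [-92, 202, 0], "dr": [0, 0, -0.164]}, {"slide": [-92, 202, 0], "dr": [0, 0, -0.164]}])

```text
clock: 20.9
eef_pos: [398.2, 345.7, 328.5]
orientation: [179.9, 0.1, -14.9]
contact_force: [-0.8, -0.1, 0.1]
opening: 93.0
```

Run:
```python
from h import *
import pickle
snap('scene');snap('scene')
o=manip.observe(); print(o['clock'],o['eef_pos'],o['orientation'],o['joints'])
for n in ['wrist','top']:
    s=snap(n); pickle.dump(s,open(n+'10.pkl','wb')); save(s,n+'10.png')
    W=cloud(s); off={'wrist':0,'top':1.7}[n]; V=cv2.cvtColor(s['image'],cv2.COLOR_RGB2HSV)
    m=(W[...,0]>280)&(W[...,0]<550)&(W[...,1]>230)&(W[...,1]<480)
    sc=m&(W[...,2]>20)&(W[...,2]<60); 
    k,lab,st,ce=cv2.connectedComponentsWithStats(sc.astype(np.uint8))
    for i in range(1,k):
        if st[i,4]>150:
            P=W[lab==i]; r=cv2.minAreaRect(P[:,:2].astype(np.float32)); print(n,'scanner',st[i],np.round(r[0],1),np.round(r[1],1),round(r[2],2),'z',np.percentile(P[:,2],[5,50,95]).round(1))
    P=W[m&(V[...,2]<60)&(W[...,2]<12)]; r=cv2.minAreaRect(P[:,:2].astype(np.float32)); print(n,'mat',len(P),np.round(r[0],1),np.round(r[1],1),round(r[2],2))
```

```text
21.0 [399.72031235 344.15774373 329.23708157] [ 1.79917904e+02  3.11190422e-02 -1.49765894e+01] [ 3.51786271e+01 -4.80054494e+00  8.63093935e+01 -2.90317519e-02
  9.85741208e+01  1.40150887e+02]
wrist scanner [ 235  103   41   96 2605] [405.5 345.7] [ 57.9 151. ] 67.77 z [31.7 36.4 38.4]
wrist mat 8857 [415.8 349.6] [150.2 220. ] 73.6
top scanner [125 209  20  29 337] [435.2 331.2] [51.8 86.1] 69.26 z [28.1 37.4 43.3]
top mat 1134 [416.2 350.9] [146.3 216.6] 73.34
```

View pics/wrist10.png

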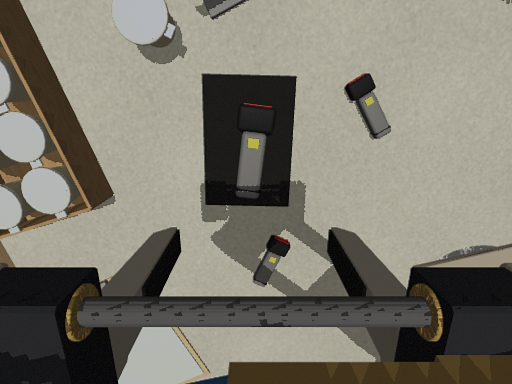

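The scanner on the mat is 58 x 151 mm, so it is the right one. Its centre is at (405.5, 345.7) with yaw −22°, and the mat's centre is at (416, 350). I go down to grip it.

>>> move_arm(motion=[{"slide": [1, 0, -15], "dr": [0, 0, -0.02]}, {"slide": [2, 0, -50], "dr": [0, 0, -0.05]}, {"slide": [3, 0, -95], "dr": [0, 0, -0.08]}, {"slide": [4, 0.5, -143], "dr": [0, 0, -0.11]}, {"slide": [5.5, 1, -190], "dr": [0, 0, -0.125]}, {"slide": [5.5, 1, -232], "dr": [0, 0, -0.125]}, {"slide": [5.5, 1, -262], "dr": [0, 0, -0.125]}, {"slide": [5.5, 1, -280], "dr": [0, 0, -0.125]}])

```text
clock: 21.9
eef_pos: [403.5, 343.1, 45.4]
orientation: [179.7, 0.2, -22.3]
contact_force: [0.0, 0.0, -0.5]
opening: 92.8
```

>>> move_arm(motion=[{"slide": [0, 0, -10], "dr": [0, 0, 0]}, {"slide": [0, 0, -20], "dr": [0, 0, 0]}, {"slide": [0, 0, -30], "dr": [0, 0, 0]}, {"slide": [0, 0, -37], "dr": [0, 0, 0]}, {"slide": [0, 0, -41], "dr": [0, 0, 0]}, {"slide": [0, 0, -43], "dr": [0, 0, 0]}, {"slide": [0, 0, -43], "dr": [0, 0, 0]}, {"slide": [0, 0, -43], "dr": [0, 0, 0]}])

```text
clock: 22.7
eef_pos: [405.8, 346.0, 7.5]
orientation: [-180.0, -0.0, -22.2]
contact_force: [0.1, 0.5, 0.1]
opening: 92.8
```

```bash
python3 v.py 11 100 250 c11.png
python3 - <<'E'
from h import *
import pickle
W=cloud(pickle.load(open('wrist11.pkl','rb')))
P=W[(W[...,2]>28)&(W[...,2]<45)&(W[...,0]>350)&(W[...,0]<520)&(W[...,1]>250)&(W[...,1]<440)]
print(len(P)); r=cv2.minAreaRect(P[:,:2].astype(np.float32)); print(r)
# head: front edge
E
```

```text
22.7 [405.80707727 345.96023995   7.49862608] [-1.79963575e+02 -2.30043436e-02 -2.21824140e+01] 92.78093955391597 [0.11726631 0.53813203 0.10425653]
19267
((416.5713195800781, 342.1092224121094), (129.8370819091797, 109.52543640136719), 9.13306713104248)
```

View pics/c11.png

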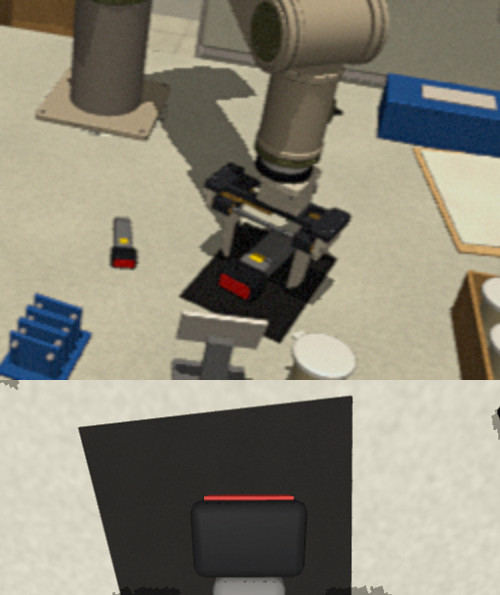

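The fingers straddle the grip squarely. Close and lift.

>>> move_arm(motion=[{"slide": [0, 0, 0], "dr": [0, 0, 0]}, {"slide": [0, 0, 0], "dr": [0, 0, 0]}, {"slide": [0, 0, 0], "dr": [0, 0, 0]}, {"slide": [0, 0, 0], "dr": [0, 0, 0]}, {"slide": [0, 0, 0], "dr": [0, 0, 0]}, {"slide": [0, 0, 0], "dr": [0, 0, 0]}, {"slide": [0, 0, 0], "dr": [0, 0, 0]}, {"slide": [0, 0, 0], "dr": [0, 0, 0]}], fingers=1, force=40)

```text
clock: 23.6
eef_pos: [405.5, 345.7, 7.0]
orientation: [180.0, -0.0, -22.2]
contact_force: [0.4, -0.8, 0.6]
opening: 39.7
```

>>> move_arm(motion=[{"slide": [0, 0, 0], "dr": [0, 0, 0]}, {"slide": [0, 0, 4], "dr": [0, 0, 0]}, {"slide": [0, 0, 20], "dr": [0, 0, 0]}, {"slide": [0, 0, 45], "dr": [0, 0, 0]}, {"slide": [0, 0, 75], "dr": [0, 0, 0]}, {"slide": [0, 0, 110], "dr": [0, 0, 0]}, {"slide": [0, 0, 145], "dr": [0, 0, 0]}, {"slide": [0, 0, 170], "dr": [0, 0, 0]}])

```text
clock: 24.4
eef_pos: [405.9, 346.0, 179.8]
orientation: [-179.9, -0.1, -22.2]
contact_force: [0.4, 1.0, -1.7]
opening: 40.1
```

```bash
cat > m5.py <<'E'
from h import *
import sys
from scipy.spatial.transform import Rotation as Ro
for k in range(3): snap('scene')
s=snap('wrist'); o=manip.observe(); print(o['clock'],o['eef_pos'],o['orientation'],o['opening'],o['joints'].round(1))
R=Ro.from_euler('xyz',o['orientation'],degrees=True).as_matrix()
T=(cloud(s)-o['eef_pos'])@R   # tool frame: x fwd, z along fingers
V=cv2.cvtColor(s['image'],cv2.COLOR_RGB2HSV)
red=((V[...,0]<8)|(V[...,0]>172))&(V[...,1]>120)&(V[...,2]>80)&(T[...,0]>50)&(T[...,0]<110)&(abs(T[...,1])<50)
q=T[red]; print('red',len(q),np.median(q,0).round(1) if len(q) else '', 'y range',np.percentile(q[:,1],[2,98]).round(1))
a,b=np.polyfit(q[:,1],q[:,0],1); print('yaw err deg',np.degrees(np.arctan(a)))
m=(T[...,0]>35)&(T[...,0]<85)&(abs(T[...,1])<35)&(T[...,2]>-40)&(T[...,2]<10)&~red
q=T[m]; print('head top: z',np.median(q[:,2]).round(1),'x rng',np.percentile(q[:,0],[1,99]).round(1),'y',np.percentile(q[:,1],[1,99]).round(1)); c=np.polyfit(q[:,0],q[:,2],1); print('pitch slope deg',np.degrees(np.arctan(c[0])))
E
python3 m5.py
```

```text
24.6 [405.47451017 345.66841195 176.65376697] [-1.79984718e+02 -7.75012120e-03 -2.21868030e+01] 39.768738263650626 [ 34.9  -1.6  99.1   0.   82.5 147.1]
red 538 [ 74.9  -1.1 -24.9] y range [-22.   19.7]
yaw err deg 0.006838881503116992
head top: z -31.9 x rng [36.5 73.6] y [-28.9  26.4]
pitch slope deg 1.2757138517078994
```

```bash
cat > m6.py <<'E'
from h import *
import pickle
from scipy.spatial.transform import Rotation as Ro
cur=Ro.from_euler('xyz',[180,0,-22.2],degrees=True)
pos=np.array([405.5,345.7,177.])
for nm,b in [('lab1',(175,245,205,275)),('lab2',(535,610,225,290))]:
    P=[]; f=.64
    for k in ['top0','top2','top3','top5']:
        s=pickle.load(open(k+'.pkl','rb')); W=cloud(s)-[0,0,1.7]; w=W[int(b[2]*f):int(b[3]*f),int(b[0]*f):int(b[1]*f)].reshape(-1,3); w=w[w[:,2]>60]; print(nm,k,len(w),w.mean(0).round(1)); P.append(w)
    P=np.vstack(P)
    for i in range(3):
        c=P.mean(0); V=np.linalg.svd(P-c,full_matrices=False)[2]; d=(P-c)@V[2]; P=P[abs(d)<5]
    n=V[2]*np.sign(V[2][0]); yaw=np.degrees(np.arctan2(n[1],n[0])); pit=np.degrees(np.arcsin(-n[2]))
    y=np.array([-np.sin(np.radians(yaw)),np.cos(np.radians(yaw)),0]); z=np.cross(n,y)
    a=(P-c)@y; e=(P-c)@z; ctr=c+y*(np.percentile(a,.5)+np.percentile(a,99.5))/2+z*(np.percentile(e,.5)+np.percentile(e,99.5))/2
    print('yaw %.2f pitch %.2f'%(yaw,pit),'extent',np.ptp(np.percentile(a,[.5,99.5])),np.ptp(np.percentile(e,[.5,99.5])),'ctr',ctr.round(1),'ctr moved to z=100',(ctr+z*(100-ctr[2])/z[2]).round(1))
    ctr=ctr+z*(100-ctr[2])/z[2]
    x=np.array([np.cos(np.radians(20))*np.cos(np.radians(yaw)),np.cos(np.radians(20))*np.sin(np.radians(yaw)),-np.sin(np.radians(20))])
    R=Ro.from_matrix(np.c_[x,-y,-np.cross(x,y)])
    T=ctr-100*x-R.apply([75,-0.5,-13.5]); print(' TCP',T.round(1),'slide',(T-pos).round(1),'dr',(R*cur.inv()).as_rotvec().round(4),'euler',R.as_euler('xyz',degrees=True).round(2))
    pos,cur=T,R
T=np.array([415.9,349.8,7.6])+0; R=Ro.from_euler('xyz',[180,0,-16.4],degrees=True)
print('back slide',(T-pos).round(1),'dr',(R*cur.inv()).as_rotvec().round(4))
E
python3 m6.py
```

```text
lab1 top0 446 [653.5 315.9 103.4]
lab1 top2 448 [653.5 315.8 103.6]
lab1 top3 509 [639.3 297.9 153.4]
lab1 top5 449 [653.6 315.8 103.3]
yaw 5.80 pitch -15.79 extent 183.92196679265322 437.5737347772758 ctr [602.7 265.8 298.3] ctr moved to z=100 [658.5 271.5 100. ]
 TCP [490.3 253.9 147.2] slide [ 84.8 -91.8 -29.8] dr [0.0503 0.3489 0.4837] euler [180.   20.    5.8]
lab2 top0 449 [ 568.3 -437.6  103.5]
lab2 top2 451 [ 568.3 -437.6  103.5]
lab2 top3 448 [ 568.2 -437.6  103.8]
lab2 top5 446 [ 568.3 -437.6  103.7]
yaw -20.44 pitch 20.03 extent 95.32746868371876 69.92627055702613 ctr [ 567.4 -437.5  101.6] ctr moved to z=100 [ 566.9 -437.3  100. ]
 TCP [ 408.3 -378.7  147.2] slide [ -82.  -632.6    0. ] dr [-0.     0.    -0.458] euler [180.    20.   -20.44]
back slide [   7.6  728.5 -139.6] dr [-0.1103 -0.3312  0.0699]
```

```bash
sed -i 's/w=w\[w\[:,2\]>60\]/w=w[(w[:,2]>60)\&(w[:,2]<145)]/; s/,.top3.,/,/' m6.py; python3 m6.py | grep -v "top"
```

```text
yaw 10.72 pitch 19.80 extent 95.2852296259149 70.92354159022912 ctr [652.7 315.7 101.3] ctr moved to z=100 [652.2 315.6 100. ]
 TCP [486.2 283.7 147.2] slide [ 80.7 -62.  -29.8] dr [0.0354 0.3521 0.5686] euler [180.    20.    10.72]
yaw -20.46 pitch 19.94 extent 95.3028820835426 70.06447871201226 ctr [ 567.5 -437.5  101.6] ctr moved to z=100 [ 566.9 -437.3  100. ]
 TCP [ 408.4 -378.7  147.2] slide [ -77.8 -662.3   -0. ] dr [ 0.     -0.     -0.5441] euler [180.    20.   -20.46]
back slide [   7.5  728.5 -139.6] dr [-0.1104 -0.3312  0.0701]
```

>>> move_arm(motion=[{"slide": [4, -3, -1.5], "dr": [0.002, 0.018, 0.029]}, {"slide": [14, -11, -5], "dr": [0.006, 0.062, 0.1]}, {"slide": [27, -21, -10], "dr": [0.012, 0.118, 0.19]}, {"slide": [41, -31, -15], "dr": [0.018, 0.179, 0.289]}, {"slide": [55, -42, -20], "dr": [0.0241, 0.24, 0.388]}, {"slide": [68, -52, -25], "dr": [0.03, 0.297, 0.479]}, {"slide": [77, -59, -28.5], "dr": [0.034, 0.336, 0.543]}, {"slide": [80.7, -62, -29.8], "dr": [0.0354, 0.3521, 0.5686]}])

```text
clock: 25.4
eef_pos: [485.5, 281.9, 143.0]
orientation: [179.9, 20.4, 10.8]
contact_force: [0.1, 0.3, -2.0]
opening: 40.0
```

>>> move_arm(motion=[{"slide": [0, 0, 0], "dr": [0, 0, 0]}, {"slide": [0, 0, 0], "dr": [0, 0, 0]}, {"slide": [0, 0, 0], "dr": [0, 0, 0]}, {"slide": [0, 0, 0], "dr": [0, 0, 0]}])

```text
clock: 25.8
eef_pos: [485.7, 284.0, 147.4]
orientation: [-180.0, 20.0, 10.7]
contact_force: [-0.9, 0.1, -2.2]
opening: 39.7
```

```bash
cat > m7.py <<'E'
from h import *
import sys
from scipy.spatial.transform import Rotation as Ro
s=snap('wrist'); o=manip.observe(); print(o['clock'],o['eef_pos'],o['orientation'],o['joints'].round(1),o['joint_velocities'].round(2),o['opening'])
R=Ro.from_euler('xyz',o['orientation'],degrees=True).as_matrix()
w=o['eef_pos']+R@[75,-.5,-13.5]; L=np.array(eval(sys.argv[1])); x=R[:,0]
print('window',w.round(1),'to label dist along x',((L-w)@x).round(1),'lateral',np.linalg.norm((L-w)-((L-w)@x)*x).round(1))
T=(cloud(s)-o['eef_pos'])@R; V=cv2.cvtColor(s['image'],cv2.COLOR_RGB2HSV)
red=((V[...,0]<8)|(V[...,0]>172))&(V[...,1]>120)&(V[...,2]>80)&(T[...,0]>50)&(T[...,0]<110)&(abs(T[...,1])<50)
q=T[red]; print('red in tool',len(q),np.median(q,0).round(1))
t=snap('scene'); save(t,sys.argv[2])
E
python3 m7.py "[652.2,315.6,100]" s12.png
```

```text
25.85 [485.90104654 284.006419   147.57973323] [-179.98743891   19.95739462   10.75010401] [ 22.4  23.7  76.    4.   99.9 101.7] [-0.03 -0.02 -0.31 -0.07  0.12 -0.12] 40.002594725940995
window [559.6 298.5 134.7] to label dist along x 100.3 lateral 0.7
red in tool 444 [ 74.8  -0.8 -21.8]
```

View pics/s12.png

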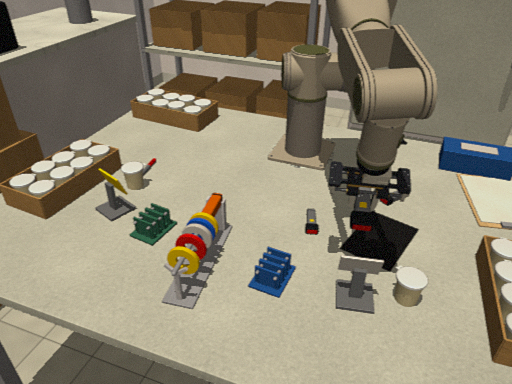

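The scanner faces the white label at (358,265), and the numbers give 100 mm, square. Hold for over 2 s.

>>> move_arm(motion=[{"slide": [0, 0, 0], "dr": [0, 0, 0]}, {"slide": [0, 0, 0], "dr": [0, 0, 0]}, {"slide": [0, 0, 0], "dr": [0, 0, 0]}, {"slide": [0, 0, 0], "dr": [0, 0, 0]}, {"slide": [0, 0, 0], "dr": [0, 0, 0]}, {"slide": [0, 0, 0], "dr": [0, 0, 0]}, {"slide": [0, 0, 0], "dr": [0, 0, 0]}, {"slide": [0, 0, 0], "dr": [0, 0, 0]}])

```text
clock: 26.7
eef_pos: [486.2, 283.7, 147.2]
orientation: [-180.0, 20.0, 10.7]
contact_force: [-1.2, -0.3, -2.0]
opening: 39.7
```

>>> move_arm(motion=[{"slide": [0, 0, 0], "dr": [0, 0, 0]}, {"slide": [0, 0, 0], "dr": [0, 0, 0]}, {"slide": [0, 0, 0], "dr": [0, 0, 0]}, {"slide": [0, 0, 0], "dr": [0, 0, 0]}, {"slide": [0, 0, 0], "dr": [0, 0, 0]}, {"slide": [0, 0, 0], "dr": [0, 0, 0]}, {"slide": [0, 0, 0], "dr": [0, 0, 0]}, {"slide": [0, 0, 0], "dr": [0, 0, 0]}])

```text
clock: 27.5
eef_pos: [486.2, 283.7, 147.3]
orientation: [-180.0, 20.0, 10.7]
contact_force: [0.4, 0.2, -2.3]
opening: 39.8
```

>>> move_arm(motion=[{"slide": [0, 0, 0], "dr": [0, 0, 0]}, {"slide": [0, 0, 0], "dr": [0, 0, 0]}, {"slide": [0, 0, 0], "dr": [0, 0, 0]}, {"slide": [0, 0, 0], "dr": [0, 0, 0]}, {"slide": [0, 0, 0], "dr": [0, 0, 0]}, {"slide": [0, 0, 0], "dr": [0, 0, 0]}, {"slide": [0, 0, 0], "dr": [0, 0, 0]}, {"slide": [0, 0, 0], "dr": [0, 0, 0]}])

```text
clock: 28.3
eef_pos: [486.2, 283.7, 147.2]
orientation: [-180.0, 20.0, 10.7]
contact_force: [0.5, 0.2, -1.4]
opening: 39.7
```

>>> move_arm(motion=[{"slide": [0, 0, 0], "dr": [0, 0, 0]}, {"slide": [0, 0, 0], "dr": [0, 0, 0]}, {"slide": [0, 0, 0], "dr": [0, 0, 0]}, {"slide": [0, 0, 0], "dr": [0, 0, 0]}, {"slide": [0, 0, 0], "dr": [0, 0, 0]}, {"slide": [0, 0, 0], "dr": [0, 0, 0]}])

```text
clock: 28.9
eef_pos: [486.2, 283.7, 147.2]
orientation: [-180.0, 20.0, 10.7]
contact_force: [0.3, 0.2, -1.9]
opening: 40.0
```

>>> move_arm(motion=[{"slide": [-8, -2, 8], "dr": [0, 0, 0]}, {"slide": [-18, -10, 25], "dr": [0, 0, -0.01]}, {"slide": [-28, -28, 45], "dr": [0, 0, -0.03]}, {"slide": [-36, -55, 62], "dr": [0, 0, -0.05]}, {"slide": [-42, -87, 73], "dr": [0, 0, -0.07]}, {"slide": [-46, -120, 80], "dr": [0, 0, -0.09]}, {"slide": [-48, -155, 80], "dr": [0, 0, -0.115]}, {"slide": [-50, -190, 80], "dr": [0, 0, -0.14]}])

```text
clock: 29.7
eef_pos: [435.7, 92.6, 228.4]
orientation: [-180.0, 19.9, 2.7]
contact_force: [-0.7, -0.7, -3.3]
opening: 39.6
```

>>> move_arm(motion=[{"slide": [-2.5, -35, 0], "dr": [0, 0, -0.031]}, {"slide": [-5, -70, 0], "dr": [0, 0, -0.062]}, {"slide": [-7.5, -105, 0], "dr": [0, 0, -0.094]}, {"slide": [-10, -140, 0], "dr": [0, 0, -0.125]}, {"slide": [-12.5, -175, 0], "dr": [0, 0, -0.156]}, {"slide": [-15, -210, 0], "dr": [0, 0, -0.188]}, {"slide": [-17.5, -245, 0], "dr": [0, 0, -0.219]}, {"slide": [-20, -280, 0], "dr": [0, 0, -0.25]}])

```text
clock: 30.5
eef_pos: [415.6, -187.4, 228.0]
orientation: [-180.0, 19.9, -11.7]
contact_force: [0.3, 0.4, -2.2]
opening: 39.5
```

>>> move_arm(motion=[{"slide": [-2, -34, -2], "dr": [0, 0, -0.03]}, {"slide": [-3, -68, -8], "dr": [0, 0, -0.06]}, {"slide": [-4, -101, -20], "dr": [0, 0, -0.09]}, {"slide": [-5, -132, -36], "dr": [0, 0, -0.115]}, {"slide": [-6, -158, -52], "dr": [0, 0, -0.135]}, {"slide": [-7, -178, -66], "dr": [0, 0, -0.148]}, {"slide": [-7.5, -189, -76], "dr": [0, 0, -0.1541]}, {"slide": [-7.8, -192.3, -80], "dr": [0, 0, -0.1541]}])

```text
clock: 31.3
eef_pos: [407.7, -378.8, 146.4]
orientation: [-180.0, 20.1, -20.5]
contact_force: [-0.4, -0.3, -1.4]
opening: 40.1
```

>>> move_arm(motion=[{"slide": [0, 0, 0], "dr": [0, 0, 0]}, {"slide": [0, 0, 0], "dr": [0, 0, 0]}, {"slide": [0, 0, 0], "dr": [0, 0, 0]}, {"slide": [0, 0, 0], "dr": [0, 0, 0]}])

```text
clock: 31.7
eef_pos: [409.0, -378.2, 148.1]
orientation: [180.0, 19.9, -20.4]
contact_force: [-0.0, 0.2, -2.5]
opening: 39.3
```

```bash
python3 m7.py "[566.9,-437.3,100]" s13.png
```

```text
31.75 [ 408.87867923 -378.2770704   147.92468769] [179.98498358  19.94685085 -20.39809646] [-43.   22.5  77.4  -7.6  98.5  67.5] [-0.27  0.28  0.07 -0.15 -0.11  0.02] 39.692329744349955
window [ 479.5 -404.   135. ] to label dist along x 99.9 lateral 1.3
red in tool 445 [ 74.7  -0.  -22.2]
```

>>> move_arm(motion=[{"slide": [0, 0, 0], "dr": [0, 0, 0]}, {"slide": [0, 0, 0], "dr": [0, 0, 0]}, {"slide": [0, 0, 0], "dr": [0, 0, 0]}, {"slide": [0, 0, 0], "dr": [0, 0, 0]}, {"slide": [0, 0, 0], "dr": [0, 0, 0]}, {"slide": [0, 0, 0], "dr": [0, 0, 0]}, {"slide": [0, 0, 0], "dr": [0, 0, 0]}, {"slide": [0, 0, 0], "dr": [0, 0, 0]}])

```text
clock: 32.6
eef_pos: [408.4, -378.6, 147.2]
orientation: [-180.0, 20.0, -20.4]
contact_force: [-0.6, -0.8, -2.1]
opening: 39.5
```

>>> move_arm(motion=[{"slide": [0, 0, 0], "dr": [0, 0, 0]}, {"slide": [0, 0, 0], "dr": [0, 0, 0]}, {"slide": [0, 0, 0], "dr": [0, 0, 0]}, {"slide": [0, 0, 0], "dr": [0, 0, 0]}, {"slide": [0, 0, 0], "dr": [0, 0, 0]}, {"slide": [0, 0, 0], "dr": [0, 0, 0]}, {"slide": [0, 0, 0], "dr": [0, 0, 0]}, {"slide": [0, 0, 0], "dr": [0, 0, 0]}])

```text
clock: 33.4
eef_pos: [408.4, -378.6, 147.2]
orientation: [-180.0, 20.0, -20.4]
contact_force: [0.3, -0.6, -3.1]
opening: 40.0
```

>>> move_arm(motion=[{"slide": [0, 0, 0], "dr": [0, 0, 0]}, {"slide": [0, 0, 0], "dr": [0, 0, 0]}, {"slide": [0, 0, 0], "dr": [0, 0, 0]}, {"slide": [0, 0, 0], "dr": [0, 0, 0]}, {"slide": [0, 0, 0], "dr": [0, 0, 0]}, {"slide": [0, 0, 0], "dr": [0, 0, 0]}, {"slide": [0, 0, 0], "dr": [0, 0, 0]}, {"slide": [0, 0, 0], "dr": [0, 0, 0]}])

```text
clock: 34.2
eef_pos: [408.4, -378.6, 147.2]
orientation: [-180.0, 20.0, -20.4]
contact_force: [0.4, 0.5, -2.4]
opening: 39.6
```

>>> move_arm(motion=[{"slide": [0, 0, 0], "dr": [0, 0, 0]}, {"slide": [0, 0, 0], "dr": [0, 0, 0]}, {"slide": [0, 0, 0], "dr": [0, 0, 0]}, {"slide": [0, 0, 0], "dr": [0, 0, 0]}, {"slide": [0, 0, 0], "dr": [0, 0, 0]}, {"slide": [0, 0, 0], "dr": [0, 0, 0]}])

```text
clock: 34.8
eef_pos: [408.4, -378.6, 147.2]
orientation: [-180.0, 20.0, -20.4]
contact_force: [0.0, -0.6, -1.0]
opening: 39.6
```

```bash
python3 m7.py "[566.9,-437.3,100]" s14.png
```

```text
34.85 [ 408.41764615 -378.59269983  147.24840202] [-179.9934862    20.00005903  -20.4404274 ] [-43.   22.6  77.4  -7.6  98.5  67.5] [ 0.08  0.02 -0.11 -0.04 -0.   -0.04] 39.899348983541415
window [ 479.  -404.4  134.3] to label dist along x 100.0 lateral 0.2
red in tool 445 [ 74.7   0.1 -22. ]
```

>>> move_arm(motion=[{"slide": [-4, 2, 8], "dr": [0, 0, 0]}, {"slide": [-4, 10, 25], "dr": [-0.003, -0.009, 0.002]}, {"slide": [0, 28, 45], "dr": [-0.008, -0.024, 0.005]}, {"slide": [4, 55, 62], "dr": [-0.013, -0.039, 0.008]}, {"slide": [7, 87, 73], "dr": [-0.018, -0.054, 0.011]}, {"slide": [9, 120, 80], "dr": [-0.023, -0.069, 0.015]}, {"slide": [10, 155, 80], "dr": [-0.028, -0.084, 0.018]}, {"slide": [10, 192, 80], "dr": [-0.033, -0.099, 0.021]}])

```text
clock: 35.7
eef_pos: [418.3, -185.5, 228.3]
orientation: [-179.9, 13.9, -19.2]
contact_force: [0.6, 0.8, -2.1]
opening: 39.8
```

>>> move_arm(motion=[{"slide": [0, 37, 0], "dr": [-0.0055, -0.0166, 0.0035]}, {"slide": [0, 75, 0], "dr": [-0.011, -0.0331, 0.007]}, {"slide": [0, 113, 0], "dr": [-0.0166, -0.0497, 0.0105]}, {"slide": [0, 151, 0], "dr": [-0.0221, -0.0662, 0.014]}, {"slide": [0, 189, 0], "dr": [-0.0276, -0.0828, 0.0175]}, {"slide": [0, 227, 0], "dr": [-0.0331, -0.0994, 0.021]}, {"slide": [0, 265, 0], "dr": [-0.0387, -0.116, 0.0245]}, {"slide": [0, 302, 0], "dr": [-0.0442, -0.1325, 0.028]}])

```text
clock: 36.5
eef_pos: [418.0, 116.8, 228.1]
orientation: [-179.8, 5.9, -17.6]
contact_force: [1.1, 0.4, -2.5]
opening: 39.5
```

>>> move_arm(motion=[{"slide": [0, 37, -2], "dr": [-0.005, -0.015, 0.003]}, {"slide": [0, 74, -8], "dr": [-0.01, -0.03, 0.006]}, {"slide": [-1, 110, -17], "dr": [-0.016, -0.048, 0.01]}, {"slide": [-1, 145, -28], "dr": [-0.021, -0.063, 0.013]}, {"slide": [-2, 178, -40], "dr": [-0.027, -0.081, 0.017]}, {"slide": [-2, 206, -50], "dr": [-0.0331, -0.0994, 0.0211]}, {"slide": [-2.5, 226, -57], "dr": [-0.0331, -0.0994, 0.0211]}, {"slide": [-2.5, 234.4, -60], "dr": [-0.0331, -0.0994, 0.0211]}])

```text
clock: 37.3
eef_pos: [414.8, 351.0, 166.9]
orientation: [180.0, 0.1, -16.3]
contact_force: [-0.8, -0.2, -1.0]
opening: 40.2
```

```bash
python3 m5.py
python3 - <<'E'
from h import *
s=snap('wrist'); W=cloud(s); V=cv2.cvtColor(s['image'],cv2.COLOR_RGB2HSV)
m=(V[...,2]<70)&(W[...,2]<12)&(W[...,2]>-5)&(W[...,0]>280)&(W[...,0]<560)&(W[...,1]>240)&(W[...,1]<460)
print(cv2.minAreaRect(W[m][:,:2].astype(np.float32)))
E
```

```text
37.5 [416.17784609 349.05669575 167.74950978] [ 1.79983847e+02 -1.68661386e-03 -1.63983038e+01] 39.658948594671934 [ 34.6   0.4  98.   -0.   81.6 141. ]
red 536 [ 73.9  -0.2 -22.4] y range [-21.3  20.6]
yaw err deg -0.22265578971582353
head top: z -29.3 x rng [35.5 72.5] y [-28.1  27.1]
pitch slope deg 1.4900076722853233
((405.5345764160156, 352.57696533203125), (150.34335327148438, 241.53326416015625), 73.61190032958984)
```

>>> move_arm(motion=[{"slide": [0, 0, -15], "dr": [0, 0, 0]}, {"slide": [0, 0, -45], "dr": [0, 0, 0]}, {"slide": [0, 0, -80], "dr": [0, 0, 0]}, {"slide": [0, 0, -110], "dr": [0, 0, 0]}, {"slide": [0, 0, -132], "dr": [0, 0, 0]}, {"slide": [0, 0, -145], "dr": [0, 0, 0]}, {"slide": [0, 0, -151], "dr": [0, 0, 0]}, {"slide": [0, 0, -153], "dr": [0, 0, 0]}])

```text
clock: 38.35
eef_pos: [416.1, 349.5, 14.0]
orientation: [180.0, 0.0, -16.4]
contact_force: [0.7, 0.6, -0.9]
opening: 39.6
```

>>> move_arm(motion=[{"slide": [0, 0, -1.5], "dr": [0, 0, 0]}, {"slide": [0, 0, -3], "dr": [0, 0, 0]}, {"slide": [0, 0, -4.5], "dr": [0, 0, 0]}, {"slide": [0, 0, -6], "dr": [0, 0, 0]}, {"slide": [0, 0, -6.7], "dr": [0, 0, 0]}, {"slide": [0, 0, -6.7], "dr": [0, 0, 0]}, {"slide": [0, 0, -6.7], "dr": [0, 0, 0]}])

```text
clock: 39.05
eef_pos: [415.9, 349.8, 7.5]
orientation: [180.0, 0.0, -16.4]
contact_force: [0.4, -0.1, -2.9]
opening: 39.7
```

Still about 0.5 mm up; I lower it a touch more, release and retreat.

>>> move_arm(motion=[{"slide": [0, 0, -0.5], "dr": [0, 0, 0]}, {"slide": [0, 0, -0.5], "dr": [0, 0, 0]}, {"slide": [0, 0, -0.5], "dr": [0, 0, 0]}, {"slide": [0, 0, -0.5], "dr": [0, 0, 0]}])

```text
clock: 39.45
eef_pos: [415.9, 349.8, 7.0]
orientation: [180.0, 0.0, -16.4]
contact_force: [0.1, -0.1, -3.2]
opening: 39.7
```

>>> move_arm(motion=[{"slide": [0, 0, 0], "dr": [0, 0, 0]}, {"slide": [0, 0, 0], "dr": [0, 0, 0]}, {"slide": [0, 0, 0], "dr": [0, 0, 0]}, {"slide": [0, 0, 0], "dr": [0, 0, 0]}, {"slide": [0, 0, 0], "dr": [0, 0, 0]}, {"slide": [0, 0, 0], "dr": [0, 0, 0]}, {"slide": [0, 0, 0], "dr": [0, 0, 0]}, {"slide": [0, 0, 0], "dr": [0, 0, 0]}], fingers=0)

```text
clock: 40.25
eef_pos: [415.9, 349.8, 7.0]
orientation: [180.0, 0.0, -16.4]
contact_force: [-0.4, -0.7, 0.1]
opening: 92.4
```

>>> move_arm(motion=[{"slide": [0, 0, 5], "dr": [0, 0, 0]}, {"slide": [0, 0, 20], "dr": [0, 0, 0]}, {"slide": [0, 0, 50], "dr": [0, 0, 0]}, {"slide": [0, 0, 90], "dr": [0, 0, 0]}, {"slide": [0, 0, 135], "dr": [0, 0, 0]}, {"slide": [0, 0, 180], "dr": [0, 0, 0]}, {"slide": [0, 0, 225], "dr": [0, 0, 0]}, {"slide": [0, 0, 265], "dr": [0, 0, 0]}])

```text
clock: 41.05
eef_pos: [415.9, 349.8, 276.4]
orientation: [-179.9, -0.1, -16.4]
contact_force: [0.6, 0.1, 0.3]
opening: 93.1
```

>>> move_arm(motion=[{"slide": [-5, -5, 20], "dr": [0, 0, 0]}, {"slide": [-10, -10, 25], "dr": [0, 0, 0]}, {"slide": [-10, -10, 25], "dr": [0, 0, 0]}, {"slide": [-10, -10, 25], "dr": [0, 0, 0]}])

```text
clock: 41.45
eef_pos: [405.3, 339.4, 295.7]
orientation: [179.9, 0.1, -16.4]
contact_force: [0.9, 0.1, -0.7]
opening: 93.2
```

Run:
```python
from h import *
s=snap('wrist'); W=cloud(s); V=cv2.cvtColor(s['image'],cv2.COLOR_RGB2HSV); save(s,'w15.png')
m=(W[...,0]>280)&(W[...,0]<550)&(W[...,1]>230)&(W[...,1]<480)
k,lab,st,ce=cv2.connectedComponentsWithStats((m&(W[...,2]>20)&(W[...,2]<60)).astype(np.uint8))
for i in range(1,k):
    if st[i,4]>150: print('scanner',st[i],cv2.minAreaRect(W[lab==i][:,:2].astype(np.float32)),np.median(W[lab==i][:,2]))
print('mat',cv2.minAreaRect(W[m&(V[...,2]<60)&(W[...,2]<12)][:,:2].astype(np.float32)))
t=snap('scene'); cv2.imwrite('pics/s15.png',np.hstack([cv2.resize(cv2.cvtColor(a['image'],cv2.COLOR_RGB2BGR),(400,300)) for a in (t,s)])); print(manip.observe()['clock'])
import pickle
a=snap('top'); b=pickle.load(open('top0.pkl','rb')); f=.64
for n,bx in [('cupA',(115,185,230,295)),('cupB',(565,625,280,340))]:
    for q in (b,a):
        w=cloud(q)[int(bx[2]*f):int(bx[3]*f),int(bx[0]*f):int(bx[1]*f)].reshape(-1,3); w=w[(w[:,2]>65)&(w[:,2]<90)]; print(n,len(w),np.median(w,0).round(1))
for q in (b,a):
    im=q['image'][int(330*f):int(400*f),int(580*f):int(630*f)]; H=cv2.cvtColor(im,cv2.COLOR_RGB2HSV); r=((H[...,0]<8)|(H[...,0]>172))&(H[...,1]>120); print('pen cap px',np.argwhere(r).mean(0))
```

```text
scanner [ 224  103   41  100 2975] ((416.4937438964844, 349.7384033203125), (57.63071823120117, 147.76422119140625), 73.7039566040039) 36.38745328930924
mat ((416.74908447265625, 349.46282958984375), (150.27903747558594, 217.71392822265625), 73.64889526367188)
41.55
cupA 404 [620.3 434.8  76.8]
cupA 385 [620.9 434.   77.1]
cupB 410 [ 440.5 -460.7   76.7]
cupB 409 [ 439.7 -461.1   76.9]
pen cap px [32.95714286 17.22857143]
pen cap px [32.89855072 17.24637681]
```

View pics/s15.png

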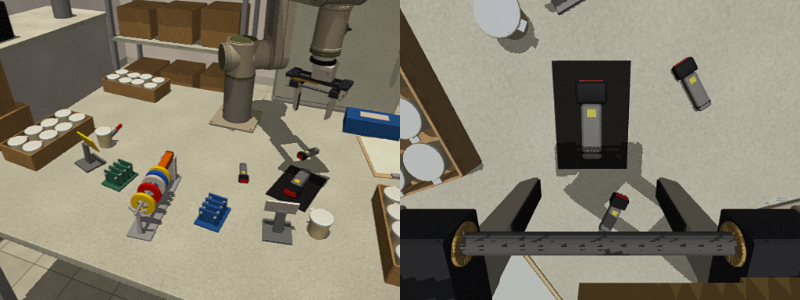

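The scanner lies on the middle of the mat at (591,115), right way up, and the loaded rod is in its stand. I hand in.

```bash
python3 -c "
from station import manip
print(manip.hand_in())"
```

```text
the job is handed in; nothing more can be done
None
```

The job is done and handed in at about 41.6 s of the 176 s allowed. No verdict is reported.

- **Rings:** five were present, three in rack A and two in rack B (slots 0 and 2). I threaded the rod level through all of them, lifted them as one stack and laid the loaded rod back in its stand. The last pictures show both racks empty and all five rings on the rod; I judged that by eye and did not measure the final seating. The fingers only gripped the handle.
- **Scans:** the scanner was held still for about 3 s at each label, the white one first. The computed distance from window to label was 100 mm both times, with the aim under 1 mm off. This rests on the top camera's label positions, which were not checked from a second view.
- **Scanner back on its mat:** it lies right way up, with its centre within 0.5 mm of the mat's in the wrist camera.
- **Left alone:** the cups read within 1 mm of their starting positions and the pen's cap has not moved.
- **Disagreements:** top and wrist cameras differed by 1 to 2 mm on positions. One mat reading, taken with the scanner hanging in view, was about 11 mm off, so I used the earlier one. The arm overshot by up to 10 mm after fast moves but settled before each fit. No check failed.

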